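Load the grooming-tool steriliser and bolt its cover down crosswise

TASK

Draw the red hold-open pin out of its bore and park it upright in the bracket's side notch, pushed in to the notch's closed end, and lay every blue-handled grooming tool on the bench flat inside the steriliser; then swing the cover right over the chamber to its stop. Screw the four wing knobs down clockwise, always crosswise (a knob, then the one diagonally opposite, then the other two): first bring all four to about half of their travel, and only then, crosswise again, turn all four tight against their stops, so that the cover seats evenly. Leave the other things on the bench where they are.

Things in the scene. Friction and masses are not known exactly. Their poses are not given: they have to be found in the camera images.
- steriliser: Fixed steriliser: white chamber, steel rim. Origin on the bench under its centre. Chamber inside 120 (x) by 160 mm (y); floor 10, rim top 62 mm up; rim 180 x 240 mm outside. Pivot post (98 mm high, 36 wide) at x=70, y=-145 mm. Grey bracket along y at x=120 mm, 43 wide, 25 thick, top 55 mm up, with the pin's bore (15 mm square, right through, at y=-141) and a side notch at its +y end.
- notch (a point): Where the parked pin's axis belongs: at the closed inner end of the side notch, level with the bracket's top, axes as the steriliser. The notch is 15 mm wide, right through the bracket, open above and towards the steriliser's +y; its mouth is 27 mm to +y of this point.
- pin: Hold-open pin, upright in the bore at the start, blocking the red tail of the cover's arm. Origin: centre of the collar's underside, z up along the pin. Below: steel shank 12 mm thick, 45 long; collar 30 mm wide, 5 thick; above: red round grip 22 mm thick, from 5 to 50 mm above the origin. 90 g. In the bore or parked, its collar lies on the bracket's top.
- swing (a joint): Angle of the cover about its upright pivot (rad): 0 = right over the chamber, on its stop; grows counter-clockwise seen from above; about 1.75 at the start (swung aside towards the steriliser's -y and -x). Stays where left; about 2.5 N at the handle moves it. Pivot axis at x=70, y=-145 mm of the steriliser, 161 mm from the handle.
- cover: Steel cover plate (the flange), 180 by 240 by 12 mm, origin in the middle of its thickness, 74 mm above the bench when slack and 68 mm when tightened down. x and y axes are those of the steriliser when shut. It sinks 2.5 mm at a corner for each rad its knob turns.
- handle (a point): Black round upright handle in the middle of the cover, 24 mm thick, from 24 mm below to 21 mm above this point (its top is 51 mm above the cover's middle plane); free all round.
- knob_a (a joint): Turn of the wing knob at the cover's +x +y corner (rad): grows clockwise seen from above; 0 (slack) at the start, hard stop (tight) at 2.5, so half way is 1.25. Diagonal pairs: a-c, b-d. Friction 0.12 N m; stays where left.
- knob_a_grip (a point): Middle of the black wing of that knob, on its turning axis; wing 60 mm long (along this point's x, its yellow-topped end to +x), 14 mm wide (y), from 14 mm below to 14 mm above this point. At joint value 0 its x is the cover's x. Knobs stand at x = +-65, y = +-100 mm of the cover. It moves with the cover.
- knob_b (a joint): Turn of the wing knob at the cover's -x +y corner (rad): grows clockwise seen from above; 0 (slack) at the start, hard stop (tight) at 2.5, so half way is 1.25. Diagonal pairs: a-c, b-d. Friction 0.12 N m; stays where left.
- knob_b_grip (a point): Middle of the black wing of that knob, on its turning axis; wing 60 mm long (along this point's x, its yellow-topped end to +x), 14 mm wide (y), from 14 mm below to 14 mm above this point. At joint value 0 its x is the cover's x. Knobs stand at x = +-65, y = +-100 mm of the cover. It moves with the cover.
- knob_c (a joint): Turn of the wing knob at the cover's -x -y corner (rad): grows clockwise seen from above; 0 (slack) at the start, hard stop (tight) at 2.5, so half way is 1.25. Diagonal pairs: a-c, b-d. Friction 0.12 N m; stays where left.
- knob_c_grip (a point): Middle of the black wing of that knob, on its turning axis; wing 60 mm long (along this point's x, its yellow-topped end to +x), 14 mm wide (y), from 14 mm below to 14 mm above this point. At joint value 0 its x is the cover's x. Knobs stand at x = +-65, y = +-100 mm of the cover. It moves with the cover.
- knob_d (a joint): Turn of the wing knob at the cover's +x -y corner (rad): grows clockwise seen from above; 0 (slack) at the start, hard stop (tight) at 2.5, so half way is 1.25. Diagonal pairs: a-c, b-d. Friction 0.12 N m; stays where left.
- knob_d_grip (a point): Middle of the black wing of that knob, on its turning axis; wing 60 mm long (along this point's x, its yellow-topped end to +x), 14 mm wide (y), from 14 mm below to 14 mm above this point. At joint value 0 its x is the cover's x. Knobs stand at x = +-65, y = +-100 mm of the cover. It moves with the cover.
- flea_comb: Flea comb, steel head with nine fine bars. Tool to load: lies flat, 100 mm long along x; blue handle 16 wide, 14 mm high (x -50 to 18 mm), steel head (x 18 to 50 mm, up to 34 wide, 11 high). Origin: centre of the underside, where the handle can be gripped across y. About 90 g. May be absent (2 or 3 of the four are there).
- rake: Undercoat rake, steel head with four brass pins. Tool to load: lies flat, 100 mm long along x; blue handle 16 wide, 14 mm high (x -50 to 18 mm), steel head (x 18 to 50 mm, up to 34 wide, 11 high). Origin: centre of the underside, where the handle can be gripped across y. About 90 g. May be absent (2 or 3 of the four are there).
- face_comb: Face comb, narrow steel head (26 mm) with five bars. Tool to load: lies flat, 100 mm long along x; blue handle 16 wide, 14 mm high (x -50 to 18 mm), steel head (x 18 to 50 mm, up to 34 wide, 11 high). Origin: centre of the underside, where the handle can be gripped across y. About 90 g. May be absent (2 or 3 of the four are there).
- strip_knife: Stripping knife, plain steel head 30 mm wide with one dark ridge. Tool to load: lies flat, 100 mm long along x; blue handle 16 wide, 14 mm high (x -50 to 18 mm), steel head (x 18 to 50 mm, up to 34 wide, 11 high). Origin: centre of the underside, where the handle can be gripped across y. About 90 g. May be absent (2 or 3 of the four are there).
- jar: Bystander: empty clear glass jar, 80 mm wide, 100 mm high, origin under its centre.
- tick_remover: Bystander: yellow plastic tick remover lying flat, about 100 mm long, origin under its middle. Not one of the tools to load.
- red_brush: Bystander: red pin brush lying, about 200 mm long, 40 mm high.
- birch_brush: Bystander: birch-handled bristle brush lying, about 200 mm long, 40 mm high.
- tin: Bystander: yellow tin, 80 mm wide, 70 mm high.

How it is judged:
On the way, in this order (a step that is already met when the one before it is completed fails the run):
1. pin parked in the side notch and every present tool inside the chamber (any order), cover still aside (distance between pin and notch below 0.012 m and z of pin in the frame of steriliser below 0.06 m and angle between pin's own z axis and vertical below 0.15 rad and x of flea_comb in the frame of steriliser between -0.058 and 0.058 m and y of flea_comb in the frame of steriliser between -0.078 and 0.078 m and z of flea_comb in the frame of steriliser between 0.004 and 0.036 m and angle between each of flea_comb, rake, face_comb, strip_knife's own z axis and vertical below 0.35 rad and x of rake in the frame of steriliser between -0.058 and 0.058 m and y of rake in the frame of steriliser between -0.078 and 0.078 m and z of rake in the frame of steriliser between 0.004 and 0.036 m and x of face_comb in the frame of steriliser between -0.058 and 0.058 m and y of face_comb in the frame of steriliser between -0.078 and 0.078 m and z of face_comb in the frame of steriliser between 0.004 and 0.036 m and x of strip_knife in the frame of steriliser between -0.058 and 0.058 m and y of strip_knife in the frame of steriliser between -0.078 and 0.078 m and z of strip_knife in the frame of steriliser between 0.004 and 0.036 m and value of joint swing above 0.8 rad), for 0.2 s.
2. cover swung over the chamber to its stop, knobs still slack (value of joint swing below 0.05 rad and value of joint each of knob_a, knob_b, knob_c, knob_d below 0.5 rad), for 0.2 s.
3. all four knobs brought to about half of their travel (value of joint swing below 0.05 rad and value of joint knob_a between 0.8 and 1.75 rad and value of joint knob_b between 0.8 and 1.75 rad and value of joint knob_c between 0.8 and 1.75 rad and value of joint knob_d between 0.8 and 1.75 rad), for 0.2 s.
4. all four knobs tight (value of joint swing below 0.05 rad and value of joint each of knob_a, knob_b, knob_c, knob_d above 2.2 rad), for 0.2 s.
At the end, for the whole second after the job is handed in: Cover shut (swing below 0.05 rad) and level (tilt below 0.015 rad), all four knobs beyond 2.2 rad, pin upright (within 0.15 rad) in the notch within 12 mm of its closed end with its collar on the bracket, every present tool inside the chamber lying at less than 0.35 rad, pin and tools at rest (all of step 4 and distance between pin and notch below 0.012 m and z of pin in the frame of steriliser below 0.06 m and angle between pin's own z axis and vertical below 0.15 rad and angle between cover's own z axis and vertical below 0.015 rad and linear speed of each of pin, flea_comb, rake, face_comb, strip_knife below 0.02 m/s and x of flea_comb in the frame of steriliser between -0.058 and 0.058 m and y of flea_comb in the frame of steriliser between -0.078 and 0.078 m and z of flea_comb in the frame of steriliser between 0.004 and 0.036 m and angle between each of flea_comb, rake, face_comb, strip_knife's own z axis and vertical below 0.35 rad and x of rake in the frame of steriliser between -0.058 and 0.058 m and y of rake in the frame of steriliser between -0.078 and 0.078 m and z of rake in the frame of steriliser between 0.004 and 0.036 m and x of face_comb in the frame of steriliser between -0.058 and 0.058 m and y of face_comb in the frame of steriliser between -0.078 and 0.078 m and z of face_comb in the frame of steriliser between 0.004 and 0.036 m and x of strip_knife in the frame of steriliser between -0.058 and 0.058 m and y of strip_knife in the frame of steriliser between -0.078 and 0.078 m and z of strip_knife in the frame of steriliser between 0.004 and 0.036 m); the robot touches nothing.
It fails at once if in the first pass two neighbouring knobs are turned (beyond 0.7 rad) while both others are still slack (below 0.5 rad): not crosswise ((value of joint each of knob_a, knob_b above 0.7 rad and value of joint each of knob_c, knob_d below 0.5 rad) or (value of joint each of knob_b, knob_c above 0.7 rad and value of joint each of knob_d, knob_a below 0.5 rad) or (value of joint each of knob_c, knob_d above 0.7 rad and value of joint each of knob_a, knob_b below 0.5 rad) or (value of joint each of knob_d, knob_a above 0.7 rad and value of joint each of knob_b, knob_c below 0.5 rad)).
It fails at once if in the second pass two neighbouring knobs are tightened (beyond 1.9 rad) while both others are still below 1.6 rad: not crosswise ((value of joint each of knob_a, knob_b above 1.9 rad and value of joint each of knob_c, knob_d below 1.6 rad) or (value of joint each of knob_b, knob_c above 1.9 rad and value of joint each of knob_d, knob_a below 1.6 rad) or (value of joint each of knob_c, knob_d above 1.9 rad and value of joint each of knob_a, knob_b below 1.6 rad) or (value of joint each of knob_d, knob_a above 1.9 rad and value of joint each of knob_b, knob_c below 1.6 rad)).
It fails at once if a knob is turned beyond 1.75 rad while another is still below 0.8 rad: not a little at a time (value of joint any of knob_a, knob_b, knob_c, knob_d above 1.75 rad and value of joint any of knob_a, knob_b, knob_c, knob_d below 0.8 rad).
It fails at once if a bystander is moved more than 40 mm (distance of any of jar, tick_remover, red_brush, birch_brush, tin from where it was at the start of the episode above 0.04 m).
Of flea_comb, rake, face_comb, strip_knife only 2 to 3 are there at a start; the rules pass over those that are not, and their reading is None.
At some moment in a run one of flea_comb, rake, face_comb, strip_knife may be knocked a few centimetres aside while the robot is not near it.
It also fails if it takes over 192 s, if anything falls off the work surface, if the arm or the gripper's body presses on something with over 40 N, if the wrist force passes 120 N, or if a joint passes its speed limit or range.

ROBOT

A 6-joint arm with a two-finger parallel gripper is mounted at the origin on the work surface. World frame = base frame: x ahead of the robot, y to its left, z up, the work surface at z = 0. Lengths are in m, angles in rad, forces in N, time in s.
With the tool pointing down it reaches from about 0.25 to 0.775 m from the base axis. Payload 4 kg.
Tool frame: the origin (TCP) lies on the centre line of the jaws, within the pads' length; the fingertips stand 8 mm ahead of it and the grasp point (between the pads) lies 11 mm behind it; z points along the fingers, y is the direction in which the jaws open and shut (so a half turn about z gives the same grasp; the last joint's range is limited). The gripper opens to 94 mm and grips with 3 to 60 N. Pads are 16 mm wide; open, the fingers measure 119 mm over their backs; the gripper's body (75 mm by 177 mm) begins 78 mm behind the grasp point.
Start: joints at [-1.318, 0.087, 1.371, -0, 1.684, -0.103], TCP at [0.192, -0.516, 0.214] pointing down, gripper open.
Joint ranges: [-3.1, 3.1], [-0.76, 2.03], [0.27, 2.55], [-1.08, 4.22], [0.17, 2.65], [-2.57, 2.57]. Speed limits (rad/s): [2.79, 2.79, 3.14, 3.14, 3.14, 3.14].

INTERFACE

Orientations are given as [roll, pitch, yaw] about the fixed x, y, z axes, in that order (R = Rz(yaw) Ry(pitch) Rx(roll)).
In Python, from bench import robot gives the robot as it stands.
- The arm moves only by the shell command python3 -m crank 'ROWS' [OPENING]. ROWS is JSON, a list of rows, each a list of 4 numbers: the shift along the tool's x, y, z scaled (see below), then the turn about the tool's z scaled (see below). A call has exactly 10 rows; each row shifts and turns the commanded pose from where the row before left it, along the tool's axes as they then stand; what a row does not reach is not made up. The controller multiplies each number of a shift by 0.2 m and each number of a turn by pi/2 rad. A row lasts 1/8 s, in which the tool goes at most 62.5 mm and 10.7 degrees, less where a joint would pass 70% of its speed; a pose out of reach is approached as far as the arm can. A call with a number of a shift or a turn outside -1 to 1 is refused whole. A call with a gripper value outside its range is refused whole. OPENING is the gripper command: -1 is fully open, 1 is shut, values between are in proportion, set as the call begins (- or left out, the last holds). The fingers move at their own pace and stop on an object; the grip force is fixed at half the most. Time passes only in rows, so rows that do not move let the fingers close, or fill a call up. It gives the time, the measured TCP pose, the force and the opening at its end, in the units of the state.
- robot.get_obs(): the state, without advancing time (a new reading comes with each control period).
- robot.snapshot(name): name is "scene" or "top" or "wrist"; returns (picture, depth): 384x512x3 uint8, red, green, blue; 384x512 float32, m along the optical axis (not along the pixel's ray), 0 where there is no reading.
- robot.camera_params(name): a dict with "fx", "fy", "cx", "cy" (pixels), "world_from_camera" (4x4, takes a point from camera to world coordinates). Camera axes: x right, y down, z forward; pixel columns grow to the right and rows downward; lengths in m; the calibration is good to about 2 mm. A picture is of the moment at which its call begins: read the wrist's pose just before it. camera_params takes no time and is no camera call; for the wrist camera it gives the pose at the moment of the call.
- robot.close_job(): hands the job in, once; it reports no verdict.
The state is a dict: "time": time; "joint_positions": joint angles; "qvel": joint speeds; "joint_torque": joint torques, N m; "tool_pos": TCP position; "ee_rot": TCP orientation; "wrist_force": force on the tool from outside, world axes, zero at the start; "wrist_torque": the same for the moment, N m; "width": finger opening in m.
Only numpy, scipy, OpenCV 4.12 (cv2) and the standard library are available. Lean on these libraries where they do the work, as an engineer would, in place of code of your own. Each camera call takes 0.05 s, during which the arm holds its last target.

## Working session

There is one attempt and no reset: what is moved stays moved. The work goes in short steps, Python scripts to look and compute and a shell command to move; the robot and the scene stay as the last step left them, time stands still between calls to the robot, and variables do not carry over. Pictures are saved under pics/ and viewed, and the job is handed in when it is done.

```bash
ls; mkdir -p pics
python3 - <<'E'
from bench import robot
import cv2,numpy as np
o=robot.get_obs()
print(o)
for n in("scene","top","wrist"):
    p=robot.camera_params(n);print(n,p)
    a,d=robot.snapshot(n)
    cv2.imwrite(f"pics/{n}0.png",a[:,:,::-1]);np.save(f"pics/{n}0_d.npy",d)
E
```

```text
pics
{'time': 0.0, 'joint_positions': array([-1.31809896e+00,  8.79514312e-02,  1.37223347e+00,  1.44789406e-05,
        1.68358466e+00, -1.03087752e-01]), 'qvel': array([-6.61895642e-05, -1.56254419e-03, -7.64983699e-04, -2.79566090e-04,
        5.39991977e-04, -9.91327643e-04]), 'joint_torque': array([ 7.88260422e-05, -3.40182245e+01, -3.02424824e+01,  7.17198174e-02,
        3.30691575e-02, -1.74865231e-04]), 'tool_pos': array([ 0.19145503, -0.515045  ,  0.21231665]), 'ee_rot': array([-3.13942879e+00, -2.38328542e-04,  3.55786476e-01]), 'wrist_force': array([ 0.29688769,  0.08057709, -0.26122919]), 'wrist_torque': array([ 0.00123106, -0.03945663,  0.00673726]), 'width': 0.09380589508704229}
scene {'fx': 353.30319260346175, 'fy': 353.30319260346175, 'cx': 257.2800464896495, 'cy': 190.51800223091246, 'world_from_camera': array([[ 0.86390044,  0.4316106 , -0.25959258,  0.81853324],
       [ 0.50363651, -0.74552304,  0.43651537, -0.41808303],
       [-0.00512759, -0.50784612, -0.86143254,  0.87373274],
       [ 0.        ,  0.        ,  0.        ,  1.        ]])}
top {'fx': 455.7741292401855, 'fy': 455.7741292401855, 'cx': 248.12527143637647, 'cy': 193.2264330500973, 'world_from_camera': array([[ 0.0208069 , -0.99338293,  0.11294878,  0.45025686],
       [-0.99977356, -0.02117756, -0.00208266, -0.03851623],
       [ 0.00446086, -0.11287987, -0.99359863,  1.27988193],
       [ 0.        ,  0.        ,  0.        ,  1.        ]])}
wrist {'fx': 300.9955699037497, 'fy': 300.9955699037497, 'cx': 256.94660324902264, 'cy': 193.57471349586928, 'world_from_camera': array([[ 0.34855871, -0.90152722, -0.25642836,  0.26722293],
       [-0.93728602, -0.33564445, -0.09400911, -0.48766674],
       [-0.00131699,  0.27311441, -0.96198066,  0.3836638 ],
       [ 0.        ,  0.        ,  0.        ,  1.        ]])}
```

View pics/scene0.png

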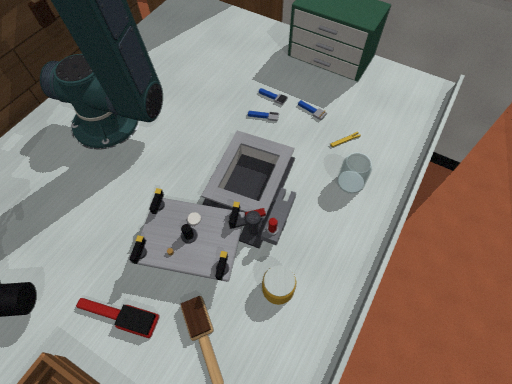

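View pics/top0.png

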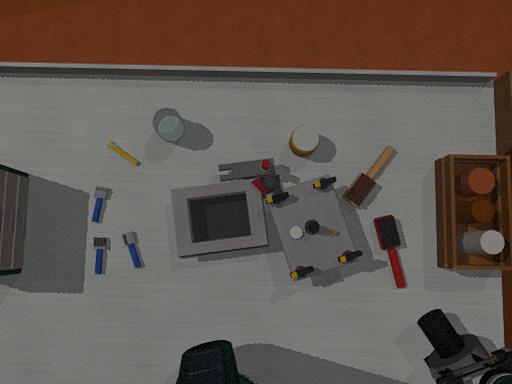

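View pics/wrist0.png

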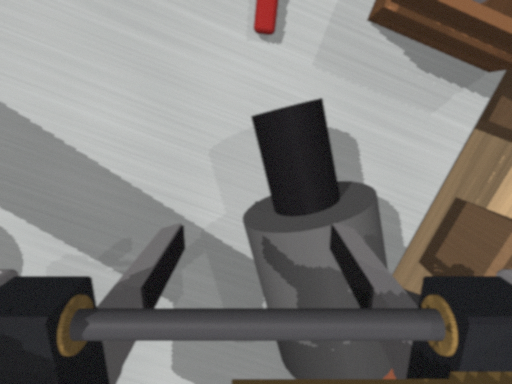

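```bash
cat > h.py <<'E'
import numpy as np,cv2
from bench import robot
def ray(n,u,v,z,p=None):
    p=p or robot.camera_params(n);T=p["world_from_camera"]
    d=T[:3,:3]@np.array([(u-p["cx"])/p["fx"],(v-p["cy"])/p["fy"],1.]);o=T[:3,3]
    return o+d*(z-o[2])/d[2]
def proj(n,X,p=None):
    p=p or robot.camera_params(n);T=p["world_from_camera"]
    c=T[:3,:3].T@(np.asarray(X,float)-T[:3,3]);return np.array([p["fx"]*c[0]/c[2]+p["cx"],p["fy"]*c[1]/c[2]+p["cy"]])
def cloud(n,d,p=None):
    p=p or robot.camera_params(n);T=p["world_from_camera"]
    v,u=np.mgrid[:d.shape[0],:d.shape[1]]
    P=np.stack([(u-p["cx"])/p["fx"]*d,(v-p["cy"])/p["fy"]*d,d],-1)
    return P@T[:3,:3].T+T[:3,3]
def snap(n,name):
    a,d=robot.snapshot(n);cv2.imwrite(f"pics/{name}.png",a[:,:,::-1]);return a,d
def show(n,name,crop,s):
    a=cv2.imread(f"pics/{name}.png");x0,y0,x1,y1=crop
    cv2.imwrite(f"pics/{name}_z.png",cv2.resize(a[y0:y1,x0:x1],None,fx=s,fy=s,interpolation=cv2.INTER_CUBIC))
E
python3 - <<'E'
from h import *
d=np.load("pics/top0_d.npy");C=cloud("top",d);a=cv2.imread("pics/top0.png")
hsv=cv2.cvtColor(a,cv2.COLOR_BGR2HSV)
z=C[...,2]
print("bench z",np.median(z[300:330,100:160]))
# rim
m=((abs(z-.062)<.006)).astype(np.uint8);m[:170]=0;m[262:]=0;m[:,:165]=0;m[:,272:]=0
n,l,s,c=cv2.connectedComponentsWithStats(m);print(s[1:][s[1:,4]>300])
i=1+np.argmax(s[1:,4]);P=C[l==i][:,:2].astype(np.float32)
print("rim",cv2.minAreaRect(P),np.median(z[l==i]))
b=((hsv[...,0]>100)&(hsv[...,0]<130)&(hsv[...,1]>150)&(hsv[...,2]>60)).astype(np.uint8)
n,l,s,c=cv2.connectedComponentsWithStats(b)
for i in range(1,n):
    if s[i,4]>20: 
        v,u=np.nonzero(l==i);W=np.array([ray("top",x,y,.012)[:2] for x,y in zip(u,v)],np.float32)
        print("blue",c[i],s[i,4],cv2.minAreaRect(W),np.median(z[l==i]))
r=((hsv[...,0]<6)|(hsv[...,0]>174))&(hsv[...,1]>180)&(hsv[...,2]>80);r=r.astype(np.uint8);r[:100]=0
n,l,s,c=cv2.connectedComponentsWithStats(r)
for i in range(1,n):
    if s[i,4]>15: print("red",c[i],s[i],C[l==i].mean(0),z[l==i].max())
show("top","top0",(70,130,370,290),2.6)
E
```

```text
bench z 0.0005489407074921182
[[ 171  179   97   78 3276]]
rim ((0.5241958498954773, 0.034721605479717255), (0.18008862435817719, 0.24300841987133026), 8.618886947631836) 0.06248139122612484
blue [ 96.52173913 209.2       ] 115 ((0.5406605005264282, 0.37997475266456604), (0.013380701653659344, 0.06471476703882217), 80.74118041992188) 0.014179726993192698
blue [133.7704918  254.93442623] 122 ((0.4165964424610138, 0.2704710364341736), (0.06526299566030502, 0.013817034661769867), 21.23859977722168) 0.014158989663350052
blue [ 98.01639344 260.94262295] 122 ((0.3981603682041168, 0.3674602508544922), (0.01374406460672617, 0.06544502824544907), 89.50112915039062) 0.01423843210676079
red [265.30952381 163.14285714] [262 160   8   7  42] [ 0.66377639 -0.08421824  0.10574665] 0.10985381599243138
red [259.46428571 185.78571429] [253 179  16  15  84] [ 0.60811127 -0.07089741  0.07289704] 0.07736119144051634
red [379.71641791 229.        ] [375 215  16  34  67] [ 0.50205642 -0.40766261  0.01593528] 0.02134898625919135
red [396.13541667 267.51736111] [388 248  17  39 288] [ 0.39791398 -0.44938966  0.02237899] 1.2798819349267174
```

View pics/top0_z.png

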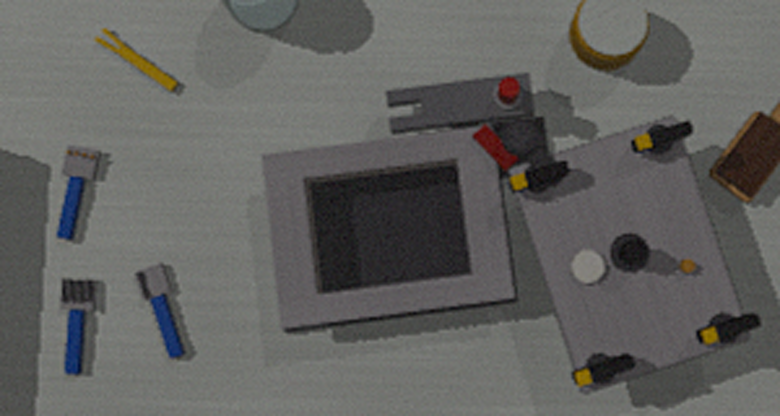

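```bash
cat >> h.py <<'E'
SC=np.array([.5242,.0342]);SY=.150
def S(x,y,z=0):
    c,s=np.cos(SY),np.sin(SY);return np.array([SC[0]+c*x-s*y,SC[1]+s*x+c*y,z])
def inv(P):
    c,s=np.cos(SY),np.sin(SY);d=np.asarray(P)[...,:2]-SC;return np.stack([c*d[...,0]+s*d[...,1],-s*d[...,0]+c*d[...,1],np.asarray(P)[...,2]],-1)
def go(T,yaw=None):
    "units to reach T=(x,y,z): first turn to yaw then shift (in axes after turn)"
    o=robot.get_obs();y0=o["ee_rot"][2];y=y0 if yaw is None else yaw
    dy=(y-y0+np.pi)%(2*np.pi)-np.pi
    d=np.asarray(T)-o["tool_pos"]
    for nm,yy in(("axes now",y0),("axes after turn",y)):
        tx=np.array([np.cos(yy),np.sin(yy),0]);ty=np.array([np.sin(yy),-np.cos(yy),0])
        print(nm,"shift",np.round([d@tx/.2,d@ty/.2,-d[2]/.2],4))
    print("turn units",round(-dy/(np.pi/2),4),"mm",np.round(d*1000,1),"t",round(o["time"],2),"j6",o["joint_positions"][5].round(2))
E
python3 - <<'E'
from h import *
d=np.load("pics/top0_d.npy");C=inv(cloud("top",d));z=C[...,2]
# bracket points
m=(abs(z-.055)<.005)&(C[...,0]>.09)&(C[...,0]<.15)&(C[...,1]>-.2)&(C[...,1]<.1)
P=C[m];print(P[:,0].min(),P[:,0].max(),P[:,1].min(),P[:,1].max(),np.median(P[:,2]),m.sum())
m2=(z>.03)&(C[...,1]>-.3)&(C[...,1]<-.1)&(C[...,0]>-.25)&(C[...,0]<.1)
for lo in np.arange(.06,.15,.005): print(round(lo,3),((z>=lo)&(z<lo+.005)&m2).sum(),end=" | ")
print(SC,SY); go(S(.04,-.03,.27),.15)
for yk in range(-60,10,6):
    print(yk,[(round(z[np.argmin(0*z+np.hypot(C[...,0]-xx/1000,C[...,1]-yk/1000)) // 512, np.argmin(np.hypot(C[...,0]-xx/1000,C[...,1]-yk/1000))%512]*1000)) for xx in range(96,146,4)])
E
```

```text
0.09796157415820875 0.14206591266306962 -0.1651039416360643 -0.01359374990561759 0.05528494297371922 709
0.06 286 | 0.065 82 | 0.07 129 | 0.075 1684 | 0.08 2660 | 0.085 336 | 0.09 145 | 0.095 130 | 0.1 58 | 0.105 22 | 0.11 93 | 0.115 262 | 0.12 58 | 0.125 39 | 0.13 1 | 0.135 0 | 0.14 0 | 0.145 0 | [0.5242 0.0342] 0.15
axes now shift [ 2.6814 -1.8076 -0.2871]
axes after turn shift [ 2.2553 -2.3174 -0.2871]
turn units 0.131 mm [376.7 525.7  57.4] t 0.15 j6 -0.1
-60 [55, 53, 58, 55, 57, 51, 51, 56, 51, 59, 57, 55, 55]
-54 [48, 58, 56, 56, 57, 59, 54, 59, 56, 55, 57, 58, 58]
-48 [46, 51, -2, 57, 60, 53, 53, 60, 55, 54, 58, 55, 55]
-42 [52, 5, 58, 54, 60, 52, 6, 6, 58, 53, 54, 54, 54]
-36 [36, 3, 57, 53, 57, 57, -1, 0, 30, 53, 56, 55, 55]
-30 [42, 55, 57, 58, 57, 57, 1, 3, 50, 56, 52, 54, 54]
-24 [50, 55, -5, 55, 54, 54, 3, 2, 58, 1, 53, 57, 53]
-18 [55, 1, 58, 56, 54, 54, 1, 1, 57, 54, 60, 59, 55]
-12 [37, 1, 0, 0, 54, 4, 3, 0, -3, 0, 0, -1, 8]
-6 [3, 4, -2, -1, 0, 8, -2, 1, 4, 0, 6, 3, 3]
0 [4, 4, 2, 0, 2, -1, 2, -3, 1, 3, 1, -2, -2]
6 [1, 1, -2, -1, 2, -4, 3, 3, 4, 1, 0, 4, 2]
```

```bash
python3 -m crank '[[0,0,-0.28,0.065],[0,0,0,0.066],[0.21,-0.22,0,0],[0.21,-0.22,0,0],[0.21,-0.22,0,0],[0.21,-0.22,0,0],[0.21,-0.22,0,0],[0.21,-0.22,0,0],[0.21,-0.22,0,0],[0.21,-0.22,0,0]]' -1; python3 -c "
from h import *
go(S(.02,-.06,.27),.15)"
```

```text
time: 1.4
tool_pos: [0.4719, -0.1154, 0.2693]
ee_rot: [3.141, -0.0, 0.15]
wrist_force: [0.1, 0.1, -0.3]
width: 0.0939
axes now shift [ 0.4704 -0.4007 -0.0036]
axes after turn shift [ 0.4703 -0.4008 -0.0036]
turn units 0.0 mm [81.  93.3  0.7] t 1.4 j6 1.06
```

```bash
python3 -m crank '[[0.2,-0.2,0,0],[0.2,-0.2,0,0],[0.07,0,0,0],[0,0,0,0],[0,0,0,0],[0,0,0,0],[0,0,0,0],[0,0,0,0],[0,0,0,0],[0,0,0,0]]'; python3 -c "
from h import *
p=robot.camera_params('wrist')
a,d=snap('wrist','w1');np.save('pics/w1_d.npy',d);import pickle;pickle.dump(p,open('pics/w1_p.pkl','wb'))
print([proj('wrist',S(*q),p) for q in((.12,-.141,.105),(.12,-.041,.055),(.09,.12,.062),(-.09,.12,.062),(.09,-.12,.062))])"
```

```text
time: 2.65
tool_pos: [0.5522, -0.0241, 0.2695]
ee_rot: [3.141, -0.0, 0.15]
wrist_force: [-0.6, 0.8, -0.1]
width: 0.0941
[array([331.65144309,  88.00050125]), array([239.44143923,  90.61740839]), array([107.3828178, 116.234016 ]), array([125.02500128, 250.67276832]), array([304.31065609, 116.28991734])]
```

View pics/w1.png

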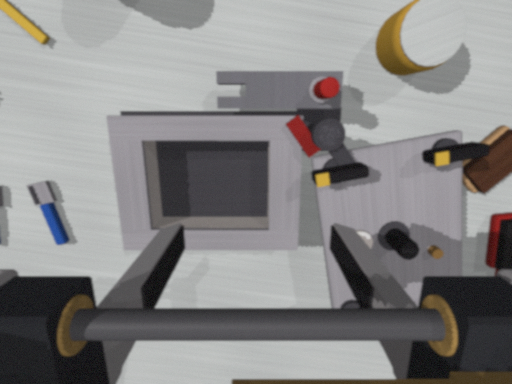

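Run:
```python
from h import *
import pickle
p=pickle.load(open('pics/w1_p.pkl','rb'));a=cv2.imread('pics/w1.png');d=np.load('pics/w1_d.npy')
hsv=cv2.cvtColor(a,cv2.COLOR_BGR2HSV)
C=inv(cloud('wrist',d,p));z=C[...,2]
b=a[60:120,205:350];cv2.imwrite('pics/w1_z.png',cv2.resize(b,None,fx=5,fy=5,interpolation=cv2.INTER_CUBIC))
r=(((hsv[...,0]<6)|(hsv[...,0]>174))&(hsv[...,1]>150)&(hsv[...,2]>60));r[:70]=0;r[110:]=0;r[:,:305]=0;r[:,350:]=0
P=C[r];print("red n",r.sum(),P[:,2].min(),P[:,2].max());t=P[P[:,2]>.1];print("pin top",t.mean(0),t.min(0),t.max(0))
m=(z>.055-.005)&(z<.06)&(C[...,0]>.09)&(C[...,0]<.15)&(C[...,1]<0)&(C[...,1]>-.18)
P=C[m];print("bracket",np.percentile(P,[1,99],axis=0))
g=(z<.03)&(C[...,0]>.1)&(C[...,0]<.14)&(C[...,1]<-.02)&(C[...,1]>-.06)
P=C[g];print("notch hole (far)",len(P))
m=(abs(z-.062)<.005)&(abs(C[...,0])<.1)&(abs(C[...,1])<.13);W=cloud('wrist',d,p)[m]
print("rim",cv2.minAreaRect(W[:,:2].astype(np.float32)))
v=cv2.cvtColor(a,cv2.COLOR_BGR2GRAY)
for c in(222,226,230,234): print(c,v[70:112,c])
for rr in(88,90,92): print(rr,v[rr,212:250])
```

```text
red n 369 0.07805252143088864 0.44069678362295645
pin top [ 0.12054239 -0.13718096  0.10580849] [ 0.09958814 -0.14764513  0.10039546] [ 0.13002752 -0.06202364  0.44069678]
bracket [[ 0.09972079 -0.16328743  0.05316636]
 [ 0.14225223 -0.01443018  0.05951486]]
notch hole (far) 216
rim ((0.5257360935211182, 0.0335744246840477), (0.1799006164073944, 0.2481522262096405), 8.68644905090332)
222 [172 143 120 116 114 113 114 113 114 113 115 111 106  96 118 164 182 186
 188 186 184 177 177 173 174 166 149 125 115 111 112 115 112 112 113 114
 115 124 146 163 155 117]
226 [171 139 119 116 115 115 115 115 114 115 113 116 107  98 118 164 186 188
 187 184 178 175 177 175 171 168 148 127 116 112 114 112 115 114 115 114
 114 124 145 163 152 118]
230 [168 141 118 114 114 113 113 115 112 112 114 112 105  99 117 161 186 189
 186 184 177 174 176 175 172 166 149 124 114 115 109 114 113 112 114 112
 114 123 143 159 152 115]
234 [168 138 122 114 116 115 114 115 116 117 114 111 110  97 119 162 183 188
 186 185 179 175 176 175 174 166 148 125 120 117 112 114 115 116 114 115
 116 125 144 162 152 109]
88 [185 188 188 187 187 185 186 187 186 188 188 187 186 185 187 187 186 186
 186 185 187 189 186 188 189 186 187 176 159 140 134 132 129 125 118 114
 113 111]
90 [182 184 180 178 182 181 183 183 184 185 184 185 181 181 178 179 176 179
 177 179 180 180 179 179 179 180 174 159 140 130 129 128 124 121 114 110
 113 116]
92 [174 175 177 175 176 177 175 176 176 178 177 177 175 177 177 175 177 176
 176 174 178 175 176 177 176 175 168 149 131 122 121 119 119 118 115 113
 112 114]
```

View pics/w1_z.png

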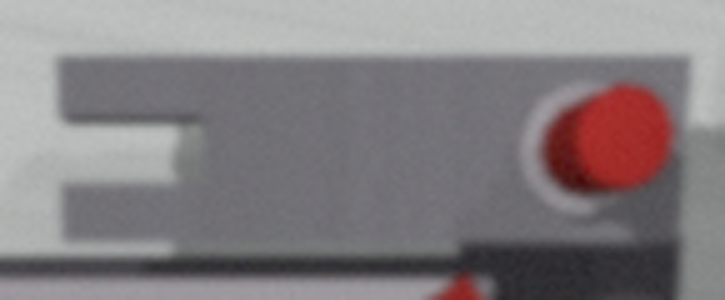

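Run:
```python
from h import *
import pickle
p=pickle.load(open('pics/w1_p.pkl','rb'))
for nm,u,v,z in(("collar",321.6,89.6,.060),("top",329.9,87,.105),("bl",217,90,.055),("br",343,90,.055),("btop",230,71.2,.055),("bbot",230,107.6,.055),("ntop",226,84,.055),("nbot",226,96.8,.055),("nend",245.3,90,.055)):
    print(nm,np.round(inv(ray('wrist',u,v,z,p))*1000,1))
go(S(.12,-.139,.15),.15)
```

```text
collar [ 120.9 -139.7   60. ]
top [ 121.  -139.1  105. ]
bl [120.7 -13.8  55. ]
br [ 120.8 -166.7   55. ]
btop [142.  -30.1  55. ]
bbot [100.2 -29.1  55. ]
ntop [127.6 -24.9  55. ]
nbot [112.8 -24.5  55. ]
nend [120.7 -48.1  55. ]
axes now shift [0.5052 0.386  0.5972]
axes after turn shift [0.5052 0.3859 0.5972]
turn units 0.0001 mm [ 111.4  -61.2 -119.4] t 2.7 j6 1.27
```

```bash
python3 -m crank '[[0.17,0.13,0.1,0],[0.17,0.13,0.1,0],[0.168,0.1285,0.1,0],[0,0,0.3,0],[0,0,0,0],[0,0,0,0],[0,0,0,0],[0,0,0,0],[0,0,0,0],[0,0,0,0]]' -0.1; python3 -c "
from h import *
go(S(.1205,-.1395,.0745),.15)
a,d=snap('wrist','w2')"
```

```text
time: 3.95
tool_pos: [0.6644, -0.0858, 0.1501]
ee_rot: [3.141, -0.001, 0.15]
wrist_force: [0.9, 1.2, -0.2]
width: 0.0518
axes now shift [-0.001  -0.0005  0.3779]
axes after turn shift [-0.001  -0.0005  0.3779]
turn units 0.0001 mm [ -0.2   0.1 -75.6] t 3.95 j6 1.21
```

View pics/w2.png

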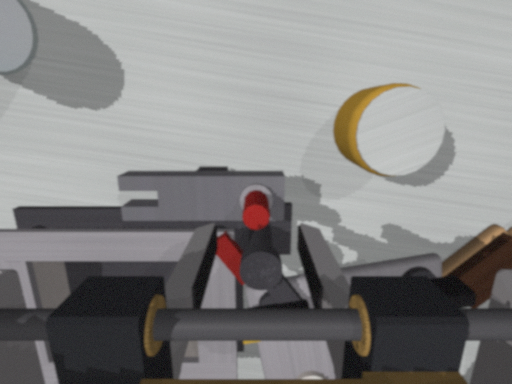

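```bash
python3 -m crank '[[0,0,0.2,0],[0,0,0.1,0],[0,0,0.078,0],[0,0,0,0],[0,0,0,0],[0,0,0,0],[0,0,0,0],[0,0,0,0],[0,0,0,0],[0,0,0,0]]';  python3 -m crank '[[0,0,0,0],[0,0,0,0],[0,0,0,0],[0,0,0,0],[0,0,0,0],[0,0,0,0],[0,0,-0.05,0],[0,0,-0.1,0],[0,0,-0.15,0],[0,0,0,0]]' 1
```

```text
time: 5.25
tool_pos: [0.6642, -0.0858, 0.0739]
ee_rot: [3.142, 0.0, 0.15]
wrist_force: [-0.3, 0.1, -0.7]
width: 0.0519
time: 6.5
tool_pos: [0.6667, -0.0864, 0.1393]
ee_rot: [3.138, -0.009, 0.15]
wrist_force: [0.5, -0.4, -0.8]
width: 0.0216
```

```bash
python3 -m crank '[[0,-0.2,0,0],[0,-0.2,0,0],[0,-0.13,0,0],[0,0,0,0],[0,0,0,0],[0,0,0,0],[0,0,0,0],[0,0,0,0],[0,0,0,0],[0,0,0,0]]'; python3 -c "
from h import *
o=robot.get_obs();print(inv(o['tool_pos']),o['wrist_force'])
p=robot.camera_params('wrist')
a,d=snap('wrist','w3')
print(proj('wrist',S(.1207,-.0415,.055),p),proj('wrist',S(.1207,-.0138,.055),p))
a,d=snap('top','t3');show('top','t3',(190,130,290,210),6)
"
```

```text
time: 7.75
tool_pos: [0.6484, 0.0189, 0.1339]
ee_rot: [3.141, -0.0, 0.15]
wrist_force: [-0.1, -0.4, -0.3]
width: 0.0217
[ 0.12056687 -0.03366291  0.13389757] [-0.10490518 -0.41008605 -0.31864576]
[265.55856468 204.05011514] [233.80557872 204.05033851]
```

View pics/w3.png

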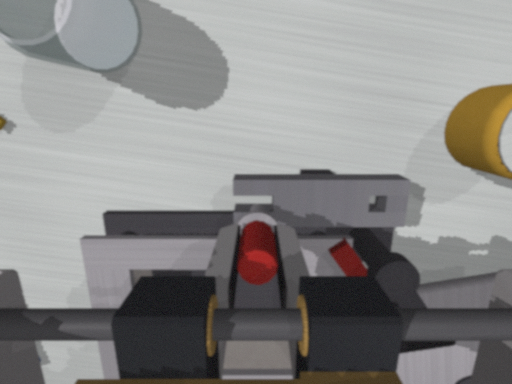

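```bash
python3 -m crank '[[0,0,0.05,0],[0,0,0.05,0],[0,0,0.05,0],[0,0,0.05,0],[0,0,0.05,0],[0,0,0.03,0],[0,0,0,0],[0,0,0,0],[0,0,0,0],[0,0,0,0]]'; python3 -c "
from h import *
o=robot.get_obs();print(inv(o['tool_pos']),o['wrist_force'])
a,d=snap('wrist','w4')
"
```

```text
time: 9.1
tool_pos: [0.6487, 0.019, 0.0783]
ee_rot: [3.141, -0.001, 0.15]
wrist_force: [0.0, -0.3, -1.1]
width: 0.0216
[ 0.12079869 -0.03363843  0.07831748] [ 0.04967634 -0.32478854 -1.11462586]
```

View pics/w4.png

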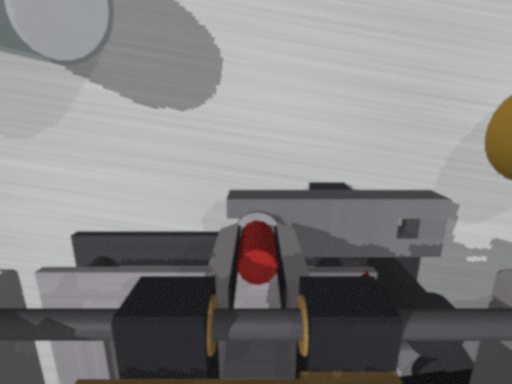

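```bash
python3 -m crank '[[0,0.015,0.005,0],[0,0.015,0,0],[0,0.01,0.005,0],[0,0.005,0.005,0],[0,0,0.004,0],[0,0,0,0],[0,0,0,0],[0,0,0,0],[0,0,0,0],[0,0,0,0]]'; python3 -c "
from h import *
o=robot.get_obs();print(inv(o['tool_pos']),o['wrist_force'])
"
```

```text
time: 10.4
tool_pos: [0.6499, 0.0108, 0.0743]
ee_rot: [-3.141, -0.001, 0.15]
wrist_force: [-0.5, 5.3, 1.6]
width: 0.0214
[ 0.12076084 -0.04193471  0.07428425] [-0.48659802  5.34473818  1.55588553]
```

```bash
python3 -m crank '[[0,0,0,0],[0,0,0,0],[0,0,0,0],[0,0,0,0],[0,0,-0.1,0],[0,0,-0.2,0],[0,0,-0.2,0],[0,-0.25,-0.15,0],[0,-0.25,-0.1,0],[0,-0.25,0,0]]' -0.1; python3 -c "
from h import *
d0=robot.get_obs();print(inv(d0['tool_pos']))
p=robot.camera_params('wrist')
a,d=snap('wrist','w5')
a,d=snap('top','t5');np.save('pics/t5_d.npy',d)
hsv=cv2.cvtColor(a,cv2.COLOR_RGB2HSV)
r=(((hsv[...,0]<6)|(hsv[...,0]>174))&(hsv[...,1]>150)&(hsv[...,2]>80)).astype(np.uint8);r[:100]=0
n,l,s,c=cv2.connectedComponentsWithStats(r)
for i in range(1,n):
    if s[i,4]>15: print('red',c[i],s[i,4],inv(ray('top',*c[i],.1)))
b=((hsv[...,0]>100)&(hsv[...,0]<130)&(hsv[...,1]>150)&(hsv[...,2]>60)).astype(np.uint8)
n,l,s,c=cv2.connectedComponentsWithStats(b)
for i in range(1,n):
    if s[i,4]>20:
        v,u=np.nonzero(l==i);W=np.array([ray('top',x,y,.012)[:2] for x,y in zip(u,v)],np.float32)
        print('blue',c[i],s[i,4],cv2.minAreaRect(W))
"
```

```text
time: 11.65
tool_pos: [0.6284, 0.1598, 0.2294]
ee_rot: [3.141, -0.008, 0.149]
wrist_force: [0.6, -0.0, -0.5]
width: 0.0516
[0.12183965 0.10861211 0.22936967]
red [228.8        167.82222222] 45 [ 0.12123873 -0.04173039  0.1       ]
red [258.3373494  184.45783133] 83 [ 0.06770093 -0.11275501  0.1       ]
red [379.63043478 220.08695652] 46 [-0.06493473 -0.4122849   0.1       ]
red [395.96261682 267.3894081 ] 321 [-0.18995185 -0.43430531  0.1       ]
blue [ 98.08333333 261.45      ] 120 ((0.3982393145561218, 0.36697065830230713), (0.014509432949125767, 0.0650889128446579), 89.22557830810547)
```

View pics/w5.png

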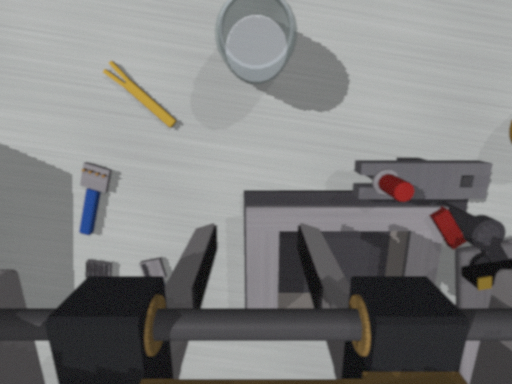

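View pics/t5.png

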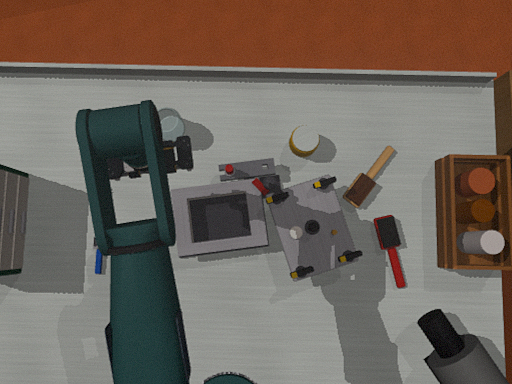

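```bash
python3 -c "
from h import *
go((.4315,.2763,.10),.37)"
```

```text
axes now shift [-0.8761 -0.7094  0.6347]
axes after turn shift [-0.7059 -0.8789  0.6347]
turn units -0.1359 mm [-195.2  112.8 -126.9] t 11.75 j6 1.58
```

```bash
python3 -m crank '[[-0.175,-0.142,0,0],[-0.175,-0.142,0.07,0],[-0.175,-0.142,0.08,0],[-0.175,-0.142,0.08,0],[-0.175,-0.142,0.08,0],[0,0,0.16,-0.068],[0,0,0.165,-0.068],[0,0,0,0],[0,0,0,0],[0,0,0,0]]' ; python3 -c "
from h import *
a,d=snap('wrist','w6')
go((.4315,.2763,.011),.37)"
```

```text
time: 13.0
tool_pos: [0.4346, 0.273, 0.0993]
ee_rot: [-3.141, -0.004, 0.362]
wrist_force: [-0.0, 0.5, 0.2]
width: 0.0518
axes now shift [-0.0076 -0.0206  0.44  ]
axes after turn shift [-0.0074 -0.0207  0.44  ]
turn units -0.0047 mm [ -2.9   3.3 -88. ] t 13.05 j6 1.66
```

View pics/w6.png

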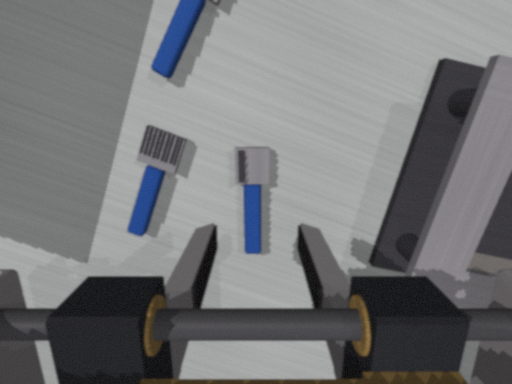

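```bash
python3 -c "
from h import *
for q in((252,185),(253,253)): print(ray('wrist',*q,.014))"; python3 -m crank '[[-0.008,-0.02,0,-0.005],[0,0,0.2,0],[0,0,0.14,0],[0,0,0.1,0],[0,0,0,0],[0,0,0,0],[0,0,0,0],[0,0,0,0],[0,0,0,0],[0,0,0,0]]'; python3 -m crank '[[0,0,0,0],[0,0,0,0],[0,0,0,0],[0,0,0,0],[0,0,0,0],[0,0,0,0],[0,0,0,0],[0,0,-0.15,0],[0,0,-0.25,0],[0,0,-0.25,0]]' 1; python3 -c "
from h import *
a,d=snap('wrist','w7')
go(S(0,.045,.15),.15)"
```

```text
[0.44788494 0.28218999 0.014     ]
[0.3867464  0.25828765 0.014     ]
time: 14.3
tool_pos: [0.4302, 0.2758, 0.0091]
ee_rot: [3.142, -0.0, 0.371]
wrist_force: [-1.0, -0.3, -0.3]
width: 0.0514
time: 15.55
tool_pos: [0.4297, 0.2755, 0.1398]
ee_rot: [3.141, 0.001, 0.371]
wrist_force: [-0.3, 0.9, 0.2]
width: 0.0156
axes now shift [ 0.0301  1.0788 -0.0078]
axes after turn shift [ 0.2664  1.0458 -0.0078]
turn units 0.141 mm [  83.9 -198.8    1.6] t 15.6 j6 1.66
```

View pics/w7.png

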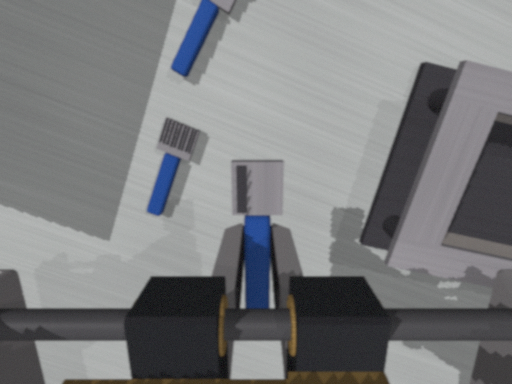

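```bash
python3 -c "
from h import *
go(S(0.0,.053,.0225),.15)"
```

```text
axes now shift [0.0389 1.0398 0.6297]
axes after turn shift [0.2664 1.0058 0.6297]
turn units 0.141 mm [  82.7 -190.9 -125.9] t 15.6 j6 1.66
```

```bash
python3 -m crank '[[0.01,0.26,0,0],[0.01,0.26,0,0],[0.01,0.26,0,0],[0.009,0.26,0,0],[0,0,0,0.071],[0,0,0,0.07],[0,0,0.1,0],[0,0,0.1,0],[0,0,0,0],[0,0,0,0]]'; python3 -c "
from h import *
a,d=snap('wrist','w8')
go(S(0.0,.053,.0225),.15)"
```

```text
time: 16.85
tool_pos: [0.5133, 0.0849, 0.0996]
ee_rot: [3.141, -0.001, 0.15]
wrist_force: [-0.9, 0.9, -0.6]
width: 0.0158
axes now shift [ 0.0146 -0.0063  0.3877]
axes after turn shift [ 0.0146 -0.0063  0.3877]
turn units 0.0001 mm [  2.7   1.7 -77.5] t 16.9 j6 1.48
```

View pics/w8.png

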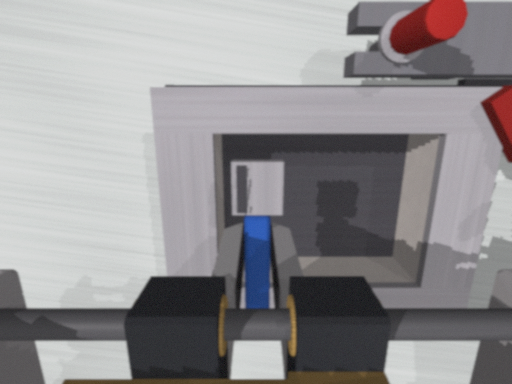

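```bash
python3 -m crank '[[0.014,-0.006,0.1,0],[0,0,0.15,0],[0,0,0.1,0],[0,0,0.036,0],[0,0,0,0],[0,0,0,0],[0,0,0,0],[0,0,0,0],[0,0,0,0],[0,0,0,0]]';python3 -m crank '[[0,0,0,0],[0,0,0,0],[0,0,0,0],[0,0,0,0],[0,0,-0.1,0],[0,0,-0.2,0],[0,0,-0.2,0],[0,0,-0.15,0],[0,0,0,0],[0,0,0,0]]' 0.4; python3 -c "
from h import *
a,d=snap('wrist','w9')
go((.4142,.3668,.10),-.011)"
```

```text
time: 18.15
tool_pos: [0.5155, 0.0865, 0.0219]
ee_rot: [3.142, -0.0, 0.15]
wrist_force: [0.1, 0.4, -0.4]
width: 0.0157
time: 19.4
tool_pos: [0.5148, 0.0864, 0.1503]
ee_rot: [-3.141, 0.002, 0.15]
wrist_force: [0.6, -0.2, -0.3]
width: 0.0282
axes now shift [-0.2859 -1.4612  0.2485]
axes after turn shift [-0.5164 -1.3965  0.2485]
turn units 0.1025 mm [-100.2  280.4  -49.7] t 19.45 j6 1.48
```

View pics/w9.png

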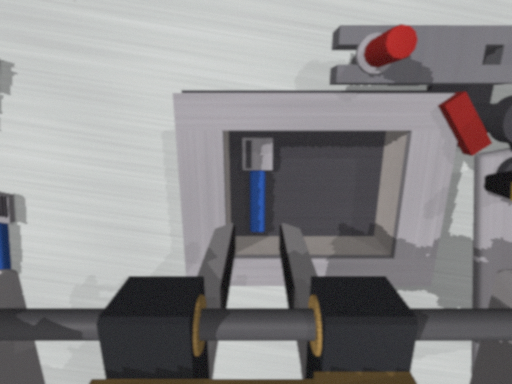

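Knife lies flat in the chamber (handle at (258,200)). Next the comb with bars (flea comb).

```bash
python3 -m crank '[[-0.057,-0.292,0,0],[-0.057,-0.292,0,0],[-0.057,-0.292,0,0],[-0.057,-0.292,0,0],[-0.057,-0.292,0.05,0],[0,0,0.1,0.052],[0,0,0.1,0.051],[0,0,0,0],[0,0,0,0],[0,0,0,0]]' -0.1; python3 -c "
from h import *
a,d=snap('wrist','w10')
p=robot.camera_params('wrist')
hsv=cv2.cvtColor(a,cv2.COLOR_RGB2HSV)
b=((hsv[...,0]>100)&(hsv[...,0]<130)&(hsv[...,1]>150)&(hsv[...,2]>60)).astype(np.uint8)
n,l,s,c=cv2.connectedComponentsWithStats(b)
for i in range(1,n):
    if s[i,4]>80:
        v,u=np.nonzero(l==i);W=np.array([ray('wrist',x,y,.013,p)[:2] for x,y in zip(u,v)],np.float32)
        print('blue',c[i],s[i,4],cv2.minAreaRect(W))
go((.4142,.3668,.0105),-.011)"
```

```text
time: 20.7
tool_pos: [0.4161, 0.3668, 0.1027]
ee_rot: [-3.141, -0.001, -0.012]
wrist_force: [-0.2, -1.0, -0.0]
width: 0.0517
blue [239.26231606  48.98272553] 1563 ((0.5404745936393738, 0.37948352098464966), (0.01407748181372881, 0.06564798951148987), 81.47183990478516)
blue [256.41044776 216.67590618] 938 ((0.39941081404685974, 0.36765962839126587), (0.012697944417595863, 0.06474940478801727), 89.65076446533203)
axes now shift [-9.900e-03  1.000e-04  4.616e-01]
axes after turn shift [-0.0099  0.      0.4616]
turn units -0.0005 mm [ -2.    0.  -92.3] t 20.75 j6 2.2
```

View pics/w10.png

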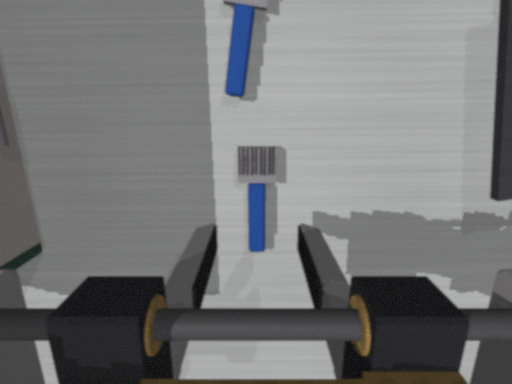

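```bash
python3 -m crank '[[-0.003,-0.002,0.16,0],[0,0,0.2,0],[0,0,0.1,0],[0,0,0,0],[0,0,0,0],[0,0,0,0],[0,0,0,0],[0,0,0,0],[0,0,0,0],[0,0,0,0]]'; python3 -m crank '[[0,0,0,0],[0,0,0,0],[0,0,0,0],[0,0,0,0],[0,0,0,0],[0,0,0,0],[0,0,0,0],[0,0,-0.2,0],[0,0,-0.25,0],[0,0,-0.25,0]]' 1; python3 -c "
from h import *
go(S(0.0,.0085,.1),.15)"
```

```text
time: 22.0
tool_pos: [0.4149, 0.3671, 0.0098]
ee_rot: [3.141, 0.0, -0.012]
wrist_force: [-1.0, 0.5, 0.5]
width: 0.0516
time: 23.25
tool_pos: [0.4145, 0.3667, 0.1507]
ee_rot: [3.141, 0.001, -0.012]
wrist_force: [0.3, 0.6, -1.6]
width: 0.0154
axes now shift [0.5612 1.614  0.2533]
axes after turn shift [0.2938 1.6834 0.2533]
turn units -0.103 mm [ 108.4 -324.1  -50.7] t 23.25 j6 2.2
```

```bash
python3 -m crank '[[0.094,0.269,0,0],[0.094,0.269,0,0],[0.094,0.269,0,0],[0.094,0.269,0,0],[0.093,0.269,0,0],[0.092,0.269,0,0],[0,0,0,-0.052],[0,0,0.1,-0.051],[0,0,0.15,0],[0,0,0,0]]'; python3 -c "
from h import *
a,d=snap('wrist','w11')
go(S(0.0,.0085,.0225),.15)"
```

```text
time: 24.5
tool_pos: [0.5209, 0.0429, 0.0969]
ee_rot: [-3.141, 0.007, 0.15]
wrist_force: [-0.6, 0.4, -0.7]
width: 0.016
axes now shift [0.0028 0.0021 0.3814]
axes after turn shift [0.0028 0.0021 0.3814]
turn units -0.0001 mm [  0.6  -0.3 -76.3] t 24.55 j6 1.39
```

View pics/w11.png

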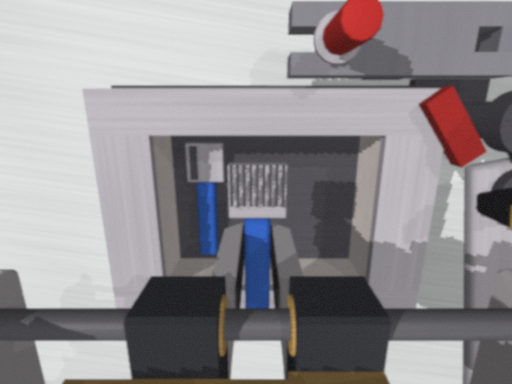

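```bash
python3 -m crank '[[0.003,0.002,0.1,0],[0,0,0.15,0],[0,0,0.1,0],[0,0,0.032,0],[0,0,0,0],[0,0,0,0],[0,0,0,0],[0,0,0,0],[0,0,0,0],[0,0,0,0]]';python3 -m crank '[[0,0,0,0],[0,0,0,0],[0,0,0,0],[0,0,0,0],[0,0,-0.1,0],[0,0,-0.2,0],[0,0,-0.2,0],[0,0,-0.15,0],[0,0,0,0],[0,0,0,0]]' 0.4; python3 -c "
from h import *
a,d=snap('wrist','w12')
go((.557,.3772,.10),-.155)"
```

```text
time: 25.8
tool_pos: [0.524, 0.0427, 0.0235]
ee_rot: [3.142, 0.0, 0.15]
wrist_force: [0.5, 0.7, -0.2]
width: 0.0157
time: 27.05
tool_pos: [0.5232, 0.0427, 0.1519]
ee_rot: [-3.141, 0.002, 0.15]
wrist_force: [0.5, 0.2, -1.0]
width: 0.0287
axes now shift [ 0.4187 -1.6282  0.2564]
axes after turn shift [-0.0895 -1.6788  0.2564]
turn units 0.1942 mm [ 34.1 334.5 -51.3] t 27.1 j6 1.39
```

View pics/w12.png

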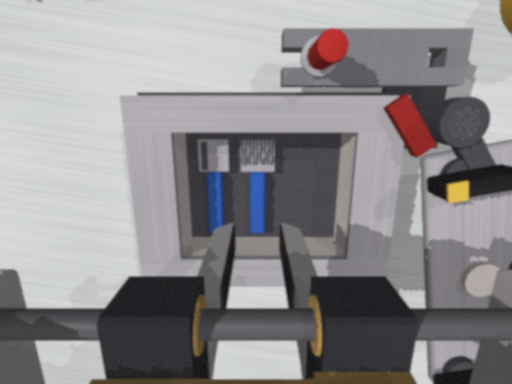

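```bash
python3 -m crank '[[0.07,-0.271,0,0],[0.07,-0.271,0,0],[0.07,-0.271,0,0],[0.07,-0.271,0,0],[0.069,-0.271,0,0],[0.069,-0.272,0,0],[0,0,0.1,0.1],[0,0,0.15,0.094],[0,0,0,0],[0,0,0,0]]' -0.1; python3 -c "
from h import *
a,d=snap('wrist','w13')
p=robot.camera_params('wrist')
hsv=cv2.cvtColor(a,cv2.COLOR_RGB2HSV)
b=((hsv[...,0]>100)&(hsv[...,0]<130)&(hsv[...,1]>150)&(hsv[...,2]>60)).astype(np.uint8)
n,l,s,c=cv2.connectedComponentsWithStats(b)
for i in range(1,n):
    if s[i,4]>80:
        v,u=np.nonzero(l==i);W=np.array([ray('wrist',x,y,.013,p)[:2] for x,y in zip(u,v)],np.float32)
        print('blue',c[i],s[i,4],cv2.minAreaRect(W))
go((.557,.3772,.0105),-.155)"
```

```text
time: 28.35
tool_pos: [0.5579, 0.3767, 0.1031]
ee_rot: [3.141, 0.001, -0.153]
wrist_force: [0.0, -0.1, 1.0]
width: 0.0516
blue [256.49294245 216.39522258] 921 ((0.5419345498085022, 0.37994474172592163), (0.01241436880081892, 0.06402453780174255), 81.22911071777344)
axes now shift [-7.500e-03 -3.000e-04  4.688e-01]
axes after turn shift [-7.500e-03 -3.000e-04  4.688e-01]
turn units 0.001 mm [ -1.5   0.3 -93.8] t 28.4 j6 2.23
```

View pics/w13.png

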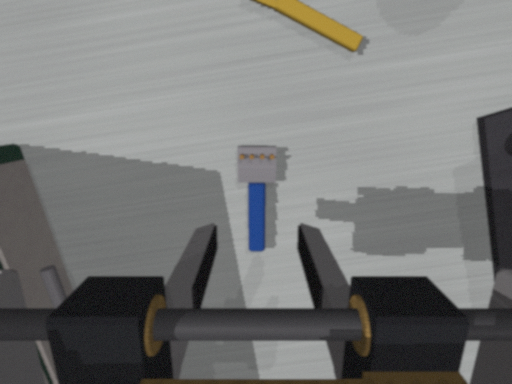

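```bash
python3 -c "
from h import *
C=cloud('top',np.load('pics/top0_d.npy'))
m=(C[...,2]>.08)&(C[...,1]>.4)&(C[...,0]>.3)&(C[...,0]<.75)&(C[...,2]<.5)
print(np.percentile(C[m],[0,1,50,100],axis=0))"; python3 -m crank '[[-0.005,0,0.16,0],[0,0,0.2,0],[0,0,0.105,0],[0,0,0,0],[0,0,0,0],[0,0,0,0],[0,0,0,0],[0,0,0,0],[0,0,0,0],[0,0,0,0]]'; python3 -m crank '[[0,0,0,0],[0,0,0,0],[0,0,0,0],[0,0,0,0],[0,0,0,0],[0,0,0,0],[0,0,0,0],[0,0,-0.2,0],[0,0,-0.25,0],[0,0,-0.25,0]]' 1; python3 -c "
from h import *
go(S(0.0,-.0355,.1),.15)"
```

```text
[[0.36056064 0.56125925 0.08002163]
 [0.3660496  0.56263398 0.08082593]
 [0.51795031 0.57534373 0.11252467]
 [0.63894858 0.58253564 0.16906792]]
time: 29.65
tool_pos: [0.557, 0.3771, 0.0104]
ee_rot: [3.141, 0.0, -0.155]
wrist_force: [-0.2, -0.7, 0.9]
width: 0.0516
time: 30.9
tool_pos: [0.5566, 0.3768, 0.1511]
ee_rot: [3.141, 0.001, -0.155]
wrist_force: [0.6, 0.8, -0.9]
width: 0.0155
axes now shift [0.1574 1.8869 0.2553]
axes after turn shift [-0.4159  1.8472  0.2553]
turn units -0.194 mm [ -27.  -377.7  -51.1] t 30.9 j6 2.24
```

```bash
python3 -m crank '[[0.02,0.27,0,0],[0.02,0.27,0,0],[0.02,0.27,0,0],[0.02,0.27,0,0],[0.02,0.27,0,0],[0.02,0.27,0,0],[0.037,0.267,0,0],[0,0,0,-0.1],[0,0,0,-0.094],[0,0,0,0]]'; python3 -c "
from h import *
import pickle
p=pickle.load(open('pics/w1_p.pkl','rb'))
C=inv(cloud('wrist',np.load('pics/w1_d.npy'),p))
m=(C[...,2]>.088)&(C[...,1]<-.1)&(C[...,1]>-.2)&(C[...,0]>-.06)&(C[...,0]<.085)&(C[...,2]<.2)
print(np.percentile(C[m],[0,1,50,99,100],axis=0),m.sum())
a,d=snap('wrist','w14')
go(S(0.0,-.0355,.0225),.15)"
```

```text
time: 32.15
tool_pos: [0.5296, -0.0009, 0.1502]
ee_rot: [-3.142, 0.001, 0.148]
wrist_force: [-1.3, -0.5, -1.5]
width: 0.0156
[[ 0.01287779 -0.18572515  0.08802603]
 [ 0.01806545 -0.18190784  0.08888188]
 [ 0.04115266 -0.14951743  0.0984188 ]
 [ 0.08462115 -0.12540312  0.11826434]
 [ 0.08487058 -0.12428245  0.11948754]] 2111
axes now shift [-0.001   0.0009  0.6386]
axes after turn shift [-0.001   0.0009  0.6386]
turn units -0.0017 mm [  -0.2   -0.2 -127.7] t 32.2 j6 1.32
```

View pics/w14.png

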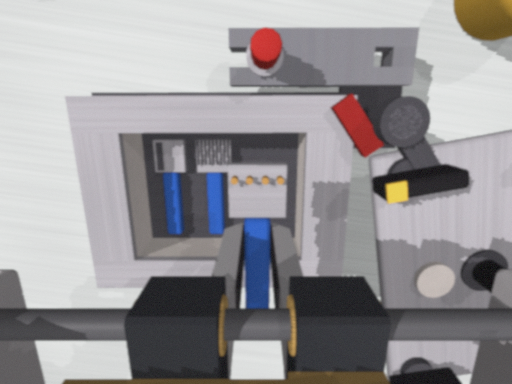

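```bash
python3 -m crank '[[-0.021,-0.022,0.1,0],[0,0,0.15,0],[0,0,0.15,0],[0,0,0.1,0],[0,0,0.06,0],[0,0,0.05,0],[0,0,0,0],[0,0,0,0],[0,0,0,0],[0,0,0,0]]';python3 -c "
from h import *
o=robot.get_obs();print(inv(o['tool_pos']),o['wrist_force'])
a,d=snap('wrist','w15')"
```

```text
time: 33.45
tool_pos: [0.5255, 0.003, 0.0291]
ee_rot: [3.141, -0.001, 0.15]
wrist_force: [0.3, 0.2, -2.4]
width: 0.0159
[-0.00341003 -0.03105363  0.02905094] [ 0.30851204  0.21426014 -2.38084789]
```

View pics/w15.png

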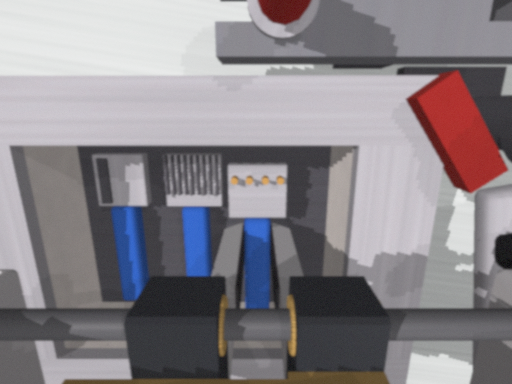

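```bash
python3 -m crank '[[0,0,0.025,0],[0,0,0,0],[0,0,0,0],[0,0,0,0],[0,0,0,0],[0,0,0,0],[0,0,0,0],[0,0,0,0],[0,0,0,0],[0,0,0,0]]';python3 -m crank '[[0,0,0,0],[0,0,0,0],[0,0,0,0],[0,0,0,0],[0,0,-0.1,0],[0,0,-0.2,0],[0,0,-0.2,0],[0,0,-0.25,0],[0,0,-0.25,0],[0,0,0,0]]' 0.4; python3 -c "
from h import *
a,d=snap('wrist','w16')
a,d=snap('top','t16');np.save('pics/t16_d.npy',d)"
```

```text
time: 34.75
tool_pos: [0.5251, 0.0031, 0.0234]
ee_rot: [3.142, 0.0, 0.15]
wrist_force: [-0.7, 0.5, -1.0]
width: 0.016
time: 36.0
tool_pos: [0.5276, 0.0029, 0.2292]
ee_rot: [3.139, -0.011, 0.15]
wrist_force: [-0.1, -0.3, -1.0]
width: 0.0283
```

View pics/w16.png

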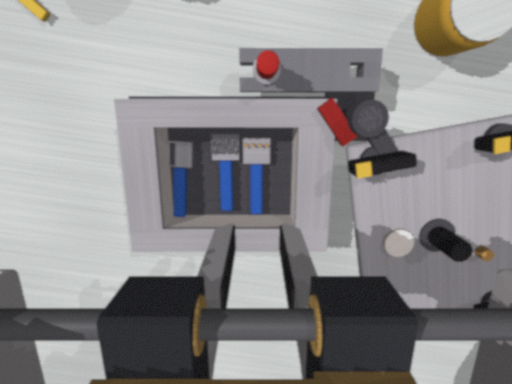

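View pics/t16.png

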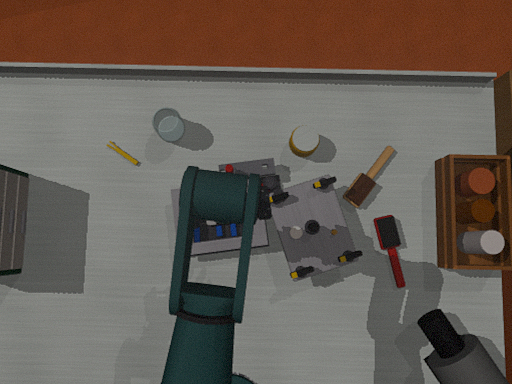

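Run:
```python
from h import *
a,d=robot.snapshot('wrist');p=robot.camera_params('wrist')
C=inv(cloud('wrist',d,p))
hsv=cv2.cvtColor(a,cv2.COLOR_RGB2HSV)
b=((hsv[...,0]>100)&(hsv[...,0]<130)&(hsv[...,1]>150)&(hsv[...,2]>40)).astype(np.uint8)
n,l,s,c=cv2.connectedComponentsWithStats(b)
for i in range(1,n):
    if s[i,4]>80:
        v,u=np.nonzero(l==i);W=np.array([inv(ray('wrist',x,y,.024,p))[:2] for x,y in zip(u,v)],np.float32)
        P=C[l==i];A=np.c_[P[:,:2]-P[:,:2].mean(0),np.ones(len(P))];k=np.linalg.lstsq(A,P[:,2],rcond=None)[0]
        print('blue',c[i],s[i,4],cv2.minAreaRect(W),"plane",k,np.percentile(P[:,2],[5,95]))
for q in((178,155),(190,155),(181,165)): print(C[q[1],q[0]])
cv2.imwrite('pics/w17_z.png',cv2.resize(a[110:240,130:330,::-1],None,fx=4,fy=4,interpolation=cv2.INTER_CUBIC))
```

```text
blue [226.28711256 182.96084829] 613 ((-0.0158943273127079, 0.007578556425869465), (0.06508657336235046, 0.015730246901512146), 0.09435217827558517) plane [ 0.38920294 -2.77762359  0.02437771] [0.01994498 0.02363271]
blue [256.86701209 186.24525043] 579 ((-0.020430343225598335, -0.031252965331077576), (0.015405075624585152, 0.06425248831510544), 89.70298767089844) plane [0.46390102 0.05236499 0.02390788] [0.02079465 0.02361041]
blue [179.38169257 189.09153713] 579 ((-0.024308456107974052, 0.06795864552259445), (0.015096946619451046, 0.06282925605773926), 86.25202178955078) plane [0.01760125 0.22271209 0.02177445] [0.01697165 0.02365647]
[0.0195214  0.06750819 0.01858409]
[0.01983662 0.05206684 0.0206282 ]
[0.00746118 0.06383437 0.02172529]
```

View pics/w17_z.png

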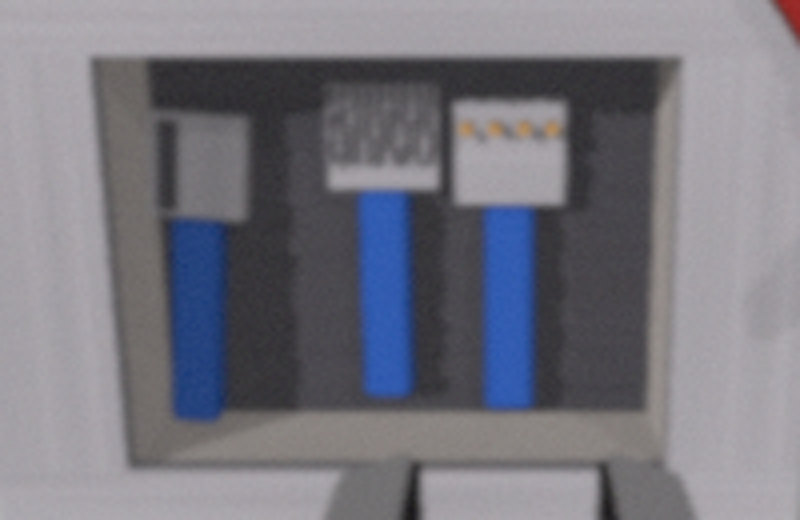

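Run:
```python
from h import *
D=[];
for _ in range(3):
    a,d=robot.snapshot('wrist');D.append(d)
p=robot.camera_params('wrist');C=inv(cloud('wrist',np.mean(D,0),p))
hsv=cv2.cvtColor(a,cv2.COLOR_RGB2HSV)
b=((hsv[...,0]>100)&(hsv[...,0]<130)&(hsv[...,1]>150)&(hsv[...,2]>40)).astype(np.uint8)
b=cv2.erode(b,np.ones((5,5)))
n,l,s,c=cv2.connectedComponentsWithStats(b)
for i in range(1,n):
    if s[i,4]>50:
        P=C[l==i];A=np.c_[P[:,:2]-P[:,:2].mean(0),np.ones(len(P))];k=np.linalg.lstsq(A,P[:,2],rcond=None)[0];print(c[i],k.round(3),P.mean(0).round(4))
P=C[145:160,173:190].reshape(-1,3);A=np.c_[P[:,:2]-P[:,:2].mean(0),np.ones(len(P))];print("head",np.linalg.lstsq(A,P[:,2],rcond=None)[0].round(3))
```

```text
[226.42359249 181.1849866 ] [ 0.063 -1.366  0.025] [-0.0134  0.0074  0.0245]
[257.42458101 185.1396648 ] [0.212 0.008 0.026] [-0.0181 -0.0315  0.0259]
[179.19047619 187.41176471] [-0.06  -2.106  0.025] [-0.0214  0.0673  0.0248]
head [ 0.731 -0.981  0.023]
```

Run:
```python
from h import *
SCn=SC
a=cv2.imread('pics/top0.png')
cv2.imwrite('pics/hz.png',cv2.resize(a[170:285,255:370],None,fx=5,fy=5,interpolation=cv2.INTER_CUBIC))
d=np.load('pics/top0_d.npy');C=cloud('top',d)
m=(C[...,2]>.119)&(C[...,2]<.132)&(C[...,0]>.4)&(C[...,0]<.6)&(C[...,1]<-.15)&(C[...,1]>-.25)
print(m.sum(),C[m].mean(0),C[m].min(0),C[m].max(0))
g=cv2.cvtColor(a,cv2.COLOR_BGR2GRAY)[215:240,300:325];v,u=np.nonzero(g<35);print(u.mean()+300,v.mean()+215,len(u))
P=S(.0706,-.1435);print("pivot",P)
for th in(1.65,1.75,1.85): 
    f=2.021+.15+th;print(th,P[:2]+.161*np.array([np.cos(f),np.sin(f)]))
```

```text
67 [ 0.5008621  -0.20984825  0.12541983] [ 0.49144034 -0.21990995  0.11991355] [ 0.51189322 -0.19922951  0.13028492]
312.70535714285717 226.61607142857142 112
pivot [ 0.61545161 -0.09713832  0.        ]
1.65 [ 0.49020243 -0.19829978]
1.75 [ 0.50092745 -0.21029845]
1.85 [ 0.51279675 -0.22116646]
```

View pics/hz.png

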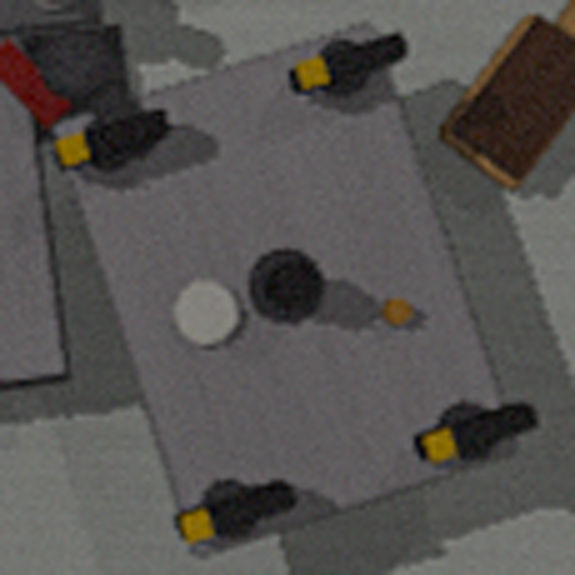

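```bash
python3 -m crank '[[0,0,0,-0.11],[0,0,0,-0.11],[0,0,0,-0.11],[0,0,0,-0.11],[0,0,0,-0.11],[0,0,0,-0.11],[0,0,0,-0.11],[0,0,0,-0.11],[0,0,0,-0.11],[0,0,0,-0.11]]' -0.15; python3 -c "
from h import *
go((.5009,-.21,.18),1.88)"
```

```text
time: 37.55
tool_pos: [0.5245, 0.0031, 0.2218]
ee_rot: [-3.139, -0.001, 1.884]
wrist_force: [-0.4, 0.4, -0.5]
width: 0.0543
axes now shift [-0.9776 -0.44    0.2092]
axes after turn shift [-0.9792 -0.4365  0.2092]
turn units 0.0023 mm [ -23.6 -213.1  -41.8] t 37.55 j6 -0.41
```

```bash
python3 -m crank '[[-0.245,-0.11,0,0],[-0.245,-0.11,0,0],[-0.245,-0.11,0,0],[-0.243,-0.11,0,0],[0,0,0.1,0.002],[0,0,0.1,0],[0,0,0,0],[0,0,0,0],[0,0,0,0],[0,0,0,0]]'; python3 -c "
from h import *
a,d=snap('wrist','w18')
go((.5009,-.21,.098),1.88)
p=robot.camera_params('wrist');print(proj('wrist',(.5009,-.21,.125),p))
a,d=snap('top','t18')"
```

```text
time: 38.8
tool_pos: [0.5007, -0.21, 0.1844]
ee_rot: [3.141, 0.001, 1.875]
wrist_force: [-0.1, 1.0, -0.2]
width: 0.0538
axes now shift [-4.000e-04  1.200e-03  4.311e-01]
axes after turn shift [-0.0005  0.0012  0.4311]
turn units -0.0032 mm [  0.2  -0.  -86.2] t 38.85 j6 -0.81
[256.00403072 209.9881961 ]
```

View pics/w18.png

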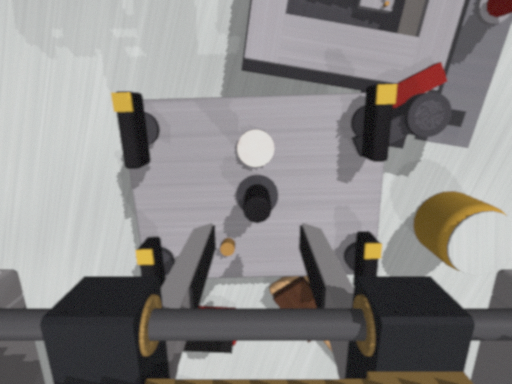

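```bash
python3 -m crank '[[0,0.001,0.15,0],[0,0,0.15,0],[0,0,0.13,0],[0,0,0,0],[0,0,0,0],[0,0,0,0],[0,0,0,0],[0,0,0,0],[0,0,0,0],[0,0,0,0]]'; python3 -m crank '[[0,0,0,0],[0,0,0,0],[0,0,0,0],[0,0,0,0],[0,0,0,0],[0,0,0,0],[0,0,0,0],[0,0,0,0],[0,0,0,0],[0,0,0,0]]' 1; python3 -c "
from h import *
P=S(.0706,-.1435)[:2]
o=robot.get_obs();t=o['tool_pos'];yaw=o['ee_rot'][2];v=t[:2]-P;print('r',np.hypot(*v),'th',(np.arctan2(v[1],v[0])-2.171)%6.283)
st=.0875
R=np.array([[np.cos(st),np.sin(st)],[-np.sin(st),np.cos(st)]])
w=R@v-v
print('row shift',w@[np.cos(yaw),np.sin(yaw)]/.2,w@[np.sin(yaw),-np.cos(yaw)]/.2,'turn',st/(np.pi/2))"
```

```text
time: 40.15
tool_pos: [0.5005, -0.2099, 0.0975]
ee_rot: [-3.142, 0.0, 1.875]
wrist_force: [0.1, -1.1, 0.0]
width: 0.0543
time: 41.4
tool_pos: [0.5006, -0.2099, 0.0975]
ee_rot: [3.141, 0.0, 1.875]
wrist_force: [1.0, -1.2, -0.7]
width: 0.0232
r 0.16100275558956195 th 1.7466019174272907
row shift 0.06404923233992822 -0.029259909014630627 turn 0.05570423008216337
```

```bash
python3 -m crank '[[0.064,-0.029,0,0.0557],[0.064,-0.029,0,0.0557],[0.064,-0.029,0,0.0557],[0.064,-0.029,0,0.0557],[0.064,-0.029,0,0.0557],[0.064,-0.029,0,0.0557],[0.064,-0.03,0,0.0557],[0.064,-0.03,0,0.0557],[0.064,-0.03,0,0.0557],[0.064,-0.03,0,0.0557]]'
cat > arc.py <<'E'
from h import *
P=S(.0706,-.1435)[:2]
o=robot.get_obs();t=o['tool_pos'];yaw=o['ee_rot'][2];v=t[:2]-P;th=(np.arctan2(v[1],v[0])-2.171)
print('r',np.hypot(*v),'th',(th+3.14)%6.283-3.14,'F',o['wrist_force'])
import sys
for st in map(float,sys.argv[1:]):
    f=2.171+th-st;w=P+.161*np.array([np.cos(f),np.sin(f)])-t[:2]
    print(st,'row shift',w@[np.cos(yaw),np.sin(yaw)]/.2,w@[np.sin(yaw),-np.cos(yaw)]/.2,'turn',st/(np.pi/2))
E
python3 arc.py .0875; python3 -c "
from h import *
snap('top','t19');snap('scene','s19')"
```

```text
time: 42.65
tool_pos: [0.4544, -0.0819, 0.0974]
ee_rot: [3.141, 0.003, 0.997]
wrist_force: [0.6, -3.7, -0.9]
width: 0.0234
r 0.1618145173177944 th 0.8763750797851855 F [ 0.56114594 -3.70477065 -0.86095018]
0.0875 row shift 0.06570425296322918 -0.02613232291817919 turn 0.05570423008216337
```

View pics/s19.png

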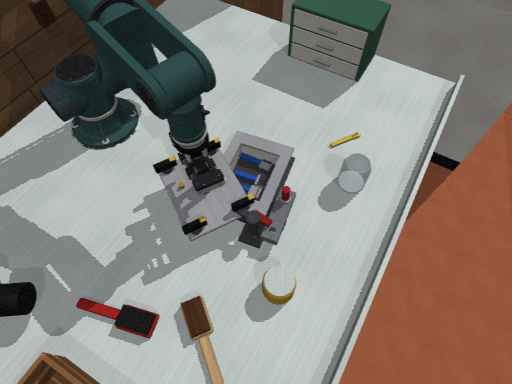

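```bash
python3 -m crank '[[0.066,-0.026,0,0.0557],[0.064,-0.029,0,0.0557],[0.064,-0.029,0,0.0557],[0.064,-0.029,0,0.0557],[0.064,-0.029,0,0.0557],[0.064,-0.029,0,0.0557],[0.064,-0.029,0,0.0557],[0.064,-0.029,0,0.0557],[0.064,-0.03,0,0.0557],[0,0,0,0]]'; python3 arc.py .05 .0875 .1 .12
```

```text
time: 44.0
tool_pos: [0.5137, 0.0291, 0.0975]
ee_rot: [-3.138, 0.001, 0.214]
wrist_force: [-2.4, 5.3, 1.0]
width: 0.0236
r 0.1620923930415223 th 0.07809848431592936 F [-2.38215346  5.34538471  1.02876466]
0.05 row shift 0.03887478654418441 -0.0122187955750841 turn 0.03183098861837907
0.0875 row shift 0.06673398284874 -0.023839619611730242 turn 0.05570423008216337
0.1 row shift 0.07611479845933705 -0.02748007100223183 turn 0.06366197723675814
0.12 row shift 0.09121661597382405 -0.033060077054290316 turn 0.07639437268410976
```

```bash
python3 -m crank '[[0.04,-0.012,0,0.032],[0.028,-0.012,0,0.024],[0.006,-0.003,0,0],[0.006,-0.002,0,0],[0,0,0,0],[0,0,0,0],[0,0,0,0],[0,0,0,0],[0,0,0,0],[0,0,0,0]]'; python3 arc.py .02
```

```text
time: 45.25
tool_pos: [0.5241, 0.0366, 0.0974]
ee_rot: [-3.139, 0.011, 0.127]
wrist_force: [-14.3, 1.9, 8.0]
width: 0.0235
r 0.16202585456192378 th -0.0008824265962461553 F [-14.3216407    1.92780146   8.03127731]
0.02 row shift 0.016743411030877165 -0.0026116196468274795 turn 0.012732395447351628
```

```bash
python3 -m crank '[[0,0,0,0],[0,0,0,0],[0,0,0,0],[0,0,0,0],[0,0,0,0],[0,0,-0.1,0],[0,0,-0.2,0],[0,0,-0.3,0],[0,0,-0.1,0],[0,0,0,0]]' 0; python3 -c "
from h import *
o=robot.get_obs();print(inv(o['tool_pos']),o['ee_rot'],o['joint_positions'][5])
a,d=snap('wrist','w20');np.save('pics/w20_d.npy',d);p=robot.camera_params('wrist')
import pickle;pickle.dump(p,open('pics/w20_p.pkl','wb'))
hsv=cv2.cvtColor(a,cv2.COLOR_RGB2HSV)
m=((hsv[...,0]>18)&(hsv[...,0]<32)&(hsv[...,1]>170)&(hsv[...,2]>140)).astype(np.uint8)
n,l,s,c=cv2.connectedComponentsWithStats(m)
for i in range(1,n):
    if s[i,4]>30: print(c[i],s[i,4],inv(ray('wrist',*c[i],.118,p)))
for x in(.065,-.065):
  for y in(.1,-.1): print((x,y),proj('wrist',S(x+.0006,y+.0015,.118),p))
"
```

```text
time: 46.5
tool_pos: [0.53, 0.0361, 0.2399]
ee_rot: [3.141, -0.005, 0.125]
wrist_force: [0.6, -0.3, -1.1]
width: 0.0471
[0.00605944 0.00100063 0.23985237] [ 3.14065426 -0.0050245   0.12456467] 1.40754076729851
[468.20915033  17.70915033] 306 [ 0.15622205 -0.18522875  0.118     ]
[360.97979798 104.36363636] 99 [ 0.08676199 -0.09770511  0.118     ]
[163.6744186  237.54651163] 86 [-0.04205381  0.09973163  0.118     ]
(0.065, 0.1) [149.39944202 133.10358637]
(0.065, -0.1) [360.28167374 127.66380269]
(-0.065, 0.1) [164.31558645 256.88616018]
(-0.065, -0.1) [351.94480703 252.52243412]
```

View pics/w20.png

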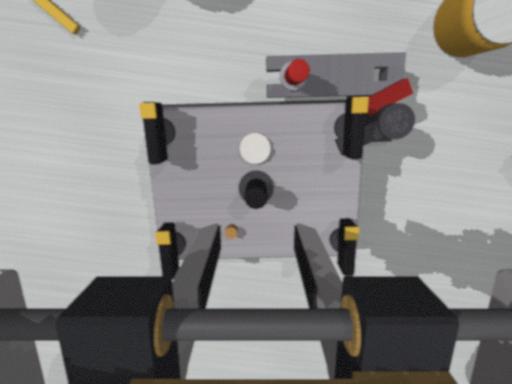

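```bash
python3 -m crank '[[0,0,0,-0.118],[0,0,0,-0.118],[0,0,0,-0.118],[0,0,0,-0.118],[0,0,0,-0.118],[0,0,0,-0.118],[0,0,0,-0.118],[0,0,0,-0.118],[0,0,0,-0.118],[0,0,0,-0.118]]' 0.5;  cat > kn.py <<'E'
from h import *
import sys
K=dict(a=(.065,.1),b=(-.065,.1),c=(-.065,-.1),d=(.065,-.1))
k=sys.argv[1];q=float(sys.argv[2]);z=float(sys.argv[3])
x,y=K[k];go(S(x+.0006,y+.0012,z),SY+np.pi-q)
print(robot.get_obs()['wrist_force'].round(1))
E
python3 kn.py a 0 .16
```

```text
time: 47.8
tool_pos: [0.5278, 0.0362, 0.2345]
ee_rot: [-3.137, -0.002, 1.984]
wrist_force: [-0.6, -0.4, -0.6]
width: 0.0237
axes now shift [0.4015 0.4278 0.3724]
axes after turn shift [-0.3086  0.499   0.3724]
turn units -0.8324 mm [ 46.1 107.9 -74.5] t 47.8 j6 -0.45
[-0.6 -0.4 -0.6]
```

```bash
python3 -m crank '[[0.2,0.214,0.05,0],[0.2,0.214,0.05,-0.005],[0,0,0.1,-0.118],[0,0,0.1,-0.118],[0,0,0.07,-0.118],[0,0,0,-0.118],[0,0,0,-0.118],[0,0,0,-0.118],[0,0,0,-0.118],[0,0,0,0]]'; python3 kn.py a 0 .102; python3 -c "
from h import *
a,d=snap('wrist','w21')
p=robot.camera_params('wrist')
print(proj('wrist',S(.0656,.1012,.119),p))"
```

```text
time: 49.05
tool_pos: [0.5746, 0.1433, 0.1608]
ee_rot: [-3.141, -0.004, -3.002]
wrist_force: [0.4, -0.9, 0.3]
width: 0.0231
axes now shift [0.0027 0.0044 0.2942]
axes after turn shift [0.0026 0.0044 0.2942]
turn units -0.0067 mm [ -0.7   0.8 -58.8] t 49.05 j6 -1.56
[ 0.4 -0.9  0.3]
[258.4323413  215.91194621]
```

View pics/w21.png

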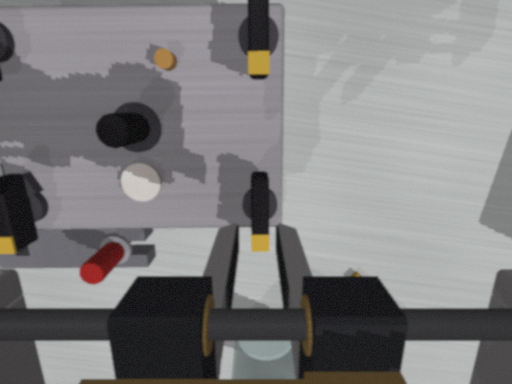

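```bash
python3 -m crank '[[0.003,0.005,0.1,-0.007],[0,0,0.1,0],[0,0,0.06,0],[0,0,0.034,0],[0,0,0,0],[0,0,0,0],[0,0,0,0],[0,0,0,0],[0,0,0,0],[0,0,0,0]]'; python3 kn.py a 1.25 .102;python3 -m crank '[[0,0,0,0],[0,0,0,0],[0,0,0,0.005],[0,0,0.002,0.115],[0,0,0.002,0.115],[0,0,0.002,0.115],[0,0,0.002,0.115],[0,0,0.002,0.115],[0,0,0.002,0.115],[0,0,0.002,0.115]]' 1;python3 kn.py a 1.25 .102
```

```text
time: 50.35
tool_pos: [0.5751, 0.1444, 0.1047]
ee_rot: [-3.141, 0.0, -2.989]
wrist_force: [0.1, -0.2, 0.3]
width: 0.0233
axes now shift [ 0.006  -0.0007  0.0134]
axes after turn shift [ 0.0012 -0.0059  0.0134]
turn units 0.7975 mm [-1.2 -0.3 -2.7] t 50.35 j6 -1.57
[ 0.1 -0.2  0.3]
time: 51.6
tool_pos: [0.5741, 0.1437, 0.1021]
ee_rot: [-3.139, 0.001, 2.016]
wrist_force: [-2.8, 0.0, 2.3]
width: 0.0135
axes now shift [0.002  0.0001 0.0003]
axes after turn shift [0.002  0.0001 0.0003]
turn units -0.016 mm [-0.2  0.4 -0.1] t 51.6 j6 -0.3
[-2.8  0.   2.3]
```

```bash
python3 -m crank '[[0,0,0,0],[0,0,0,0],[0,0,0,0],[0,0,-0.1,0],[0,0,-0.2,0],[0,0,0,-0.116],[0,0,0,-0.116],[0,0,0,-0.116],[0,0,0,-0.116],[0,0,0,-0.116]]' 0.5; python3 kn.py c 0 .16;python3 -c "
from h import *
a,d=snap('top','t22');show('top','t22',(160,130,290,270),5)"
```

```text
time: 52.85
tool_pos: [0.5752, 0.1443, 0.1618]
ee_rot: [-3.141, 0.0, 2.94]
wrist_force: [-0.8, 0.1, 0.3]
width: 0.0237
axes now shift [ 0.2717 -1.1649  0.0089]
axes after turn shift [ 0.6564 -1.      0.0089]
turn units -0.2239 mm [ -99.9 -217.4   -1.8] t 52.85 j6 -1.22
[-0.8  0.1  0.3]
```

View pics/t22_z.png

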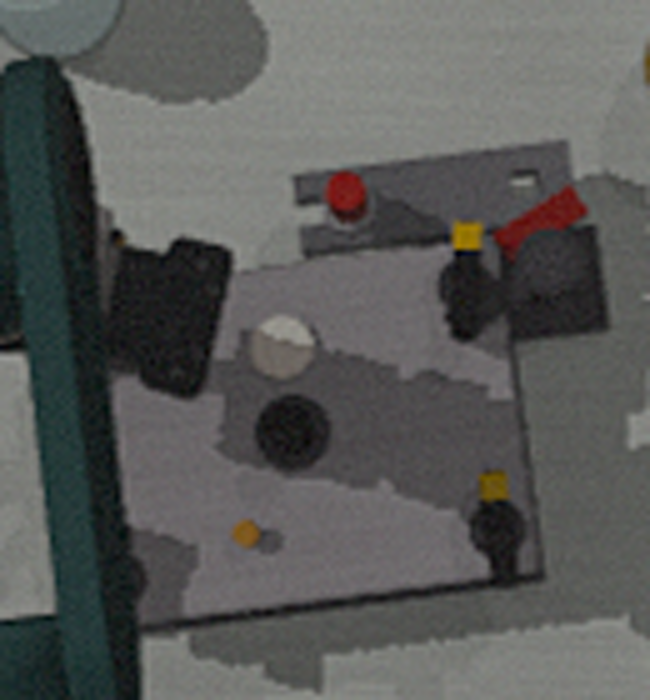

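```bash
python3 -m crank '[[0.068,-0.291,0,0],[0.068,-0.291,0,0],[0.068,-0.291,0,0],[0.068,-0.291,0,0],[0,0,0,-0.112],[0,0,0,-0.112],[0,0,0,0],[0,0,0,0],[0,0,0,0],[0,0,0,0]]'; python3 kn.py c 0 .104; python3 -c "
from h import *
a,d=snap('wrist','w23')"
```

```text
time: 54.15
tool_pos: [0.4737, -0.0719, 0.1618]
ee_rot: [-3.142, -0.0, -2.999]
wrist_force: [-0.5, 0.3, 1.0]
width: 0.0236
axes now shift [-0.0068 -0.0071  0.2892]
axes after turn shift [-0.0067 -0.0072  0.2892]
turn units -0.0046 mm [  1.5  -1.2 -57.8] t 54.15 j6 -1.98
[-0.5  0.3  1. ]
```

View pics/w23.png

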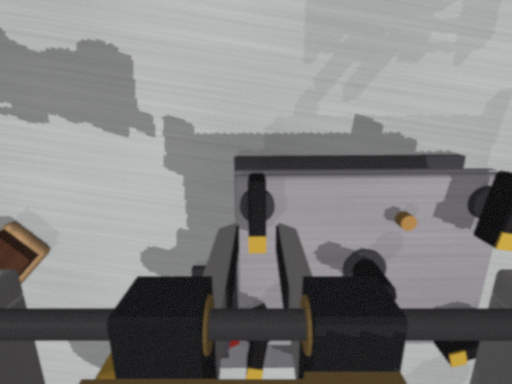

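```bash
python3 -m crank '[[-0.006,-0.007,0.1,-0.005],[0,0,0.1,0],[0,0,0.06,0],[0,0,0.029,0],[0,0,0,0],[0,0,0,0],[0,0,0,0],[0,0,0,0],[0,0,0,0],[0,0,0,0]]'; python3 -m crank '[[0,0,0,0],[0,0,0,0],[0,0,0,0],[0,0,0.002,0.115],[0,0,0.002,0.115],[0,0,0.002,0.115],[0,0,0.002,0.115],[0,0,0.002,0.115],[0,0,0.002,0.115],[0,0,0.002,0.115]]' 1;python3 kn.py c 1.25 .102;python3 -m crank '[[0,0,0,0],[0,0,0,0],[0,0,0,0],[0,0,-0.1,0],[0,0,-0.2,0],[0,0,0,-0.116],[0,0,0,-0.116],[0,0,0,-0.116],[0,0,0,-0.116],[0,0,0,-0.116]]' 0.5; python3 kn.py b 0 .16;python3 -c "
from h import *
a,d=snap('wrist','w24')"
```

```text
time: 55.45
tool_pos: [0.4751, -0.0734, 0.1041]
ee_rot: [-3.141, 0.0, -2.991]
wrist_force: [0.6, -0.7, -0.1]
width: 0.0234
time: 56.7
tool_pos: [0.4746, -0.073, 0.101]
ee_rot: [-3.141, -0.001, 2.023]
wrist_force: [-1.0, 1.7, 0.2]
width: 0.0138
axes now shift [-0.0021  0.0027 -0.005 ]
axes after turn shift [-0.0022  0.0026 -0.005 ]
turn units -0.0117 mm [ 0.7 -0.1  1. ] t 56.7 j6 -0.72
[-1.   1.7  0.2]
time: 57.95
tool_pos: [0.4751, -0.0735, 0.1613]
ee_rot: [-3.141, 0.0, 2.946]
wrist_force: [-0.2, -0.0, 0.1]
width: 0.0235
axes now shift [0.3382 0.943  0.0067]
axes after turn shift [-1.0000e-03  1.0018e+00  6.7000e-03]
turn units -0.2199 mm [-29.7 198.1  -1.3] t 57.95 j6 -1.65
[-0.2 -0.   0.1]
```

View pics/w24.png

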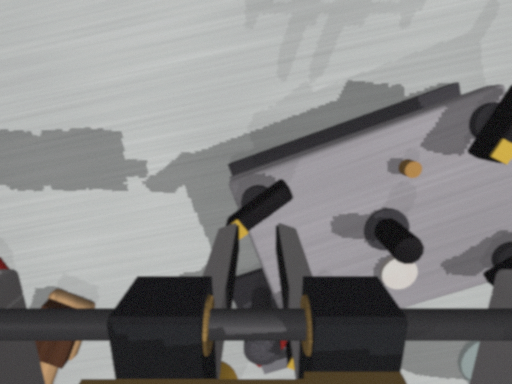

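```bash
python3 -m crank '[[0.085,0.236,0,0],[0.085,0.236,0,0],[0.085,0.236,0,0],[0.084,0.235,0,0],[0,0,0,-0.11],[0,0,0,-0.11],[0,0,0,0],[0,0,0,0],[0,0,0,0],[0,0,0,0]]'; python3 kn.py b 0 .103; python3 -c "
from h import *
a,d=snap('wrist','w25')"
```

```text
time: 59.25
tool_pos: [0.4466, 0.1249, 0.1613]
ee_rot: [-3.142, 0.0, -3.0]
wrist_force: [-0.1, 0.3, 0.6]
width: 0.0234
axes now shift [ 6.100e-03 -2.000e-04  2.913e-01]
axes after turn shift [ 6.100e-03 -2.000e-04  2.913e-01]
turn units -0.0051 mm [ -1.2  -0.2 -58.3] t 59.25 j6 -1.56
[-0.1  0.3  0.6]
```

View pics/w25.png

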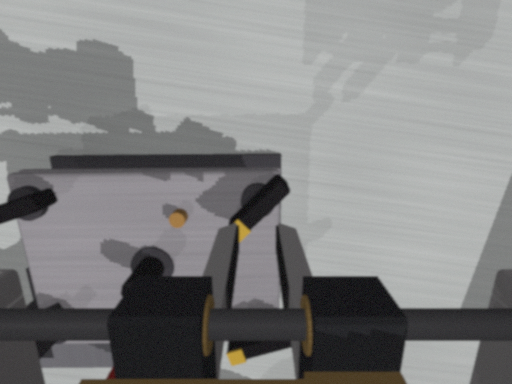

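```bash
cat > yel.py <<'E'
from h import *
K=dict(a=(.065,.1),b=(-.065,.1),c=(-.065,-.1),d=(.065,-.1))
def yel(a,p,n,z=.117):
    hsv=cv2.cvtColor(a,cv2.COLOR_RGB2HSV)
    m=((hsv[...,0]>18)&(hsv[...,0]<32)&(hsv[...,1]>150)&(hsv[...,2]>100)).astype(np.uint8)
    k,l,s,c=cv2.connectedComponentsWithStats(m)
    for i in range(1,k):
        if s[i,4]<6: continue
        q=inv(ray(n,*c[i],z,p))[:2]-[.0006,.0012]
        for nm,xy in K.items():
            d=q-np.array(xy)
            if np.hypot(*d)<.04: print(n,nm,c[i].round(),s[i,4],"r",np.hypot(*d).round(4),"angle cw",round(-np.arctan2(d[1],d[0]),3))
if __name__=="__main__":
    import sys
    for n in("wrist","top","scene"):
        p=robot.camera_params(n);a,d=robot.snapshot(n);cv2.imwrite(f"pics/{sys.argv[1]}_{n}.png",a[:,:,::-1]);yel(a,p,n)
E
python3 yel.py y1
python3 - <<'E'
from yel import *
# past wrist views: camera pose from tool pose
o=robot.get_obs();T=robot.camera_params('wrist');from scipy.spatial.transform import Rotation as Ro
def tt(pos,rot): M=np.eye(4);M[:3,:3]=Ro.from_euler('xyz',rot).as_matrix();M[:3,3]=pos;return M
X=np.linalg.inv(tt(o['tool_pos'],o['ee_rot']))@T['world_from_camera']
for nm,pos,rot in(("w21",[.5746,.1433,.1608],[-3.141,-.004,-3.002]),("w23",[.4737,-.0719,.1618],[-3.142,0,-2.999]),("w24",[.4751,-.0735,.1613],[-3.141,0,2.946])):
    p=dict(T);p['world_from_camera']=tt(pos,rot)@X;print(nm);yel(cv2.imread(f'pics/{nm}.png')[:,:,::-1].copy(),p,'wrist')
E
```

```text
wrist b [242. 229.] 138 r 0.0171 angle cw 0.788
wrist a [236. 356.] 185 r 0.0195 angle cw 1.448
top d [258. 179.] 28 r 0.0209 angle cw 0.767
top a [183. 192.] 28 r 0.0202 angle cw 1.308
top c [267. 232.] 31 r 0.0213 angle cw 1.245
scene b [243. 131.] 20 r 0.0202 angle cw 0.914
scene a [284. 144.] 20 r 0.0195 angle cw 1.388
scene c [209. 189.] 29 r 0.0204 angle cw 1.319
scene d [261. 205.] 29 r 0.0191 angle cw 0.834
w21
wrist b [258.  62.] 465 r 0.0224 angle cw -0.035
wrist a [260. 242.] 240 r 0.0216 angle cw -0.046
wrist d [  7. 245.] 231 r 0.0226 angle cw -0.14
w23
wrist b [505. 241.] 220 r 0.0218 angle cw 0.25
wrist c [257. 243.] 242 r 0.0219 angle cw -0.046
wrist a [458. 358.] 208 r 0.0226 angle cw 1.421
wrist d [254. 374.] 151 r 0.0201 angle cw 0.13
w24
wrist b [502. 151.] 350 r 0.0227 angle cw 0.971
wrist c [240. 228.] 119 r 0.0169 angle cw 1.267
wrist d [291. 364.] 36 r 0.0226 angle cw 1.062
```

View pics/y1_scene.png

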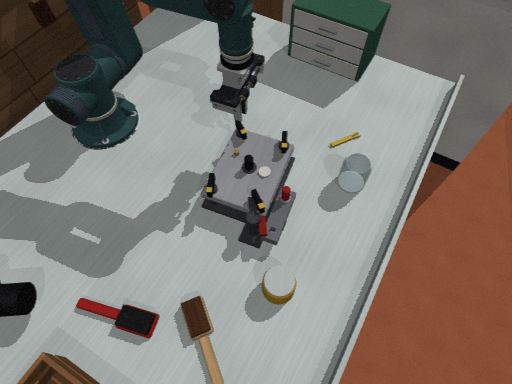

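```bash
python3 kn.py b 0.87 .103;python3 -m crank '[[0.006,0,0,0.11],[0,0,0,0.11],[0,0,0,0.11],[0,0,0,0.11],[0,0,0,0.108],[0,0,0,0],[0,0,0,0],[0,0,0,0],[0,0,0,0],[0,0,0,0]]'; python3 kn.py b 0.87 .102;python3 yel.py y2
```

```text
axes now shift [ 0.0059 -0.0009  0.2913]
axes after turn shift [ 0.0032 -0.0051  0.2913]
turn units 0.5493 mm [ -1.1  -0.3 -58.3] t 59.45 j6 -1.56
[-0.6 -0.6 -0.8]
time: 60.7
tool_pos: [0.4454, 0.1249, 0.1613]
ee_rot: [3.142, 0.0, 2.424]
wrist_force: [0.4, -0.4, 0.4]
width: 0.0232
axes now shift [-0.0009 -0.0008  0.2964]
axes after turn shift [-0.0009 -0.0008  0.2964]
turn units 0.0018 mm [  0.   -0.2 -59.3] t 60.7 j6 -0.7
[ 0.4 -0.4  0.4]
wrist b [258. 240.] 246 r 0.0194 angle cw 0.8
top d [258. 179.] 29 r 0.0208 angle cw 0.754
top a [183. 192.] 29 r 0.0205 angle cw 1.298
top c [267. 232.] 31 r 0.0211 angle cw 1.234
top b [188. 238.] 7 r 0.0253 angle cw 0.842
scene b [243. 131.] 20 r 0.0202 angle cw 0.914
scene a [284. 144.] 20 r 0.0195 angle cw 1.388
scene c [209. 189.] 28 r 0.0204 angle cw 1.307
scene d [261. 205.] 29 r 0.0191 angle cw 0.834
```

View pics/y2_wrist.png

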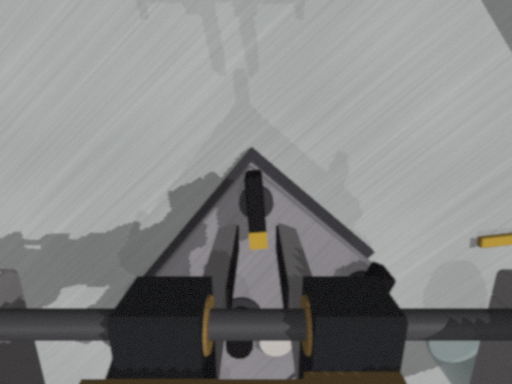

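```bash
python3 -m crank '[[0,0,0.1,0],[0,0,0.1,0],[0,0,0.06,0],[0,0,0.036,0],[0,0,0,0],[0,0,0,0],[0,0,0,0],[0,0,0,0],[0,0,0,0],[0,0,0,0]]'; python3 -m crank '[[0,0,0,0],[0,0,0,0],[0,0,0,0],[0,0,0,0],[0,0,0,0],[0,0,0.002,0.09],[0,0,0.002,0.09],[0,0,0.002,0.09],[0,0,0,0],[0,0,0,0]]' 1;python3 -m crank '[[0,0,0,0],[0,0,0,0],[0,0,0,0],[0,0,-0.1,0],[0,0,-0.2,0],[0,0,0,-0.1],[0,0,0,-0.1],[0,0,0,-0.1],[0,0,0,0],[0,0,0,0]]' 0.5; python3 yel.py y3;python3 kn.py d 0.8 .16
```

```text
time: 62.1
tool_pos: [0.4454, 0.1249, 0.1021]
ee_rot: [-3.142, 0.0, 2.424]
wrist_force: [0.3, -0.6, -0.8]
width: 0.0236
time: 63.35
tool_pos: [0.4453, 0.1248, 0.101]
ee_rot: [-3.141, 0.0, 2.002]
wrist_force: [-1.9, -2.2, 1.1]
width: 0.0139
time: 64.6
tool_pos: [0.4454, 0.1249, 0.1608]
ee_rot: [-3.142, 0.0, 2.469]
wrist_force: [0.2, -0.7, 0.3]
width: 0.0234
wrist b [246. 237.] 241 r 0.0185 angle cw 1.266
top d [258. 178.] 28 r 0.0214 angle cw 0.761
top a [183. 192.] 29 r 0.021 angle cw 1.262
top c [267. 232.] 28 r 0.0207 angle cw 1.226
scene b [240. 132.] 20 r 0.0217 angle cw 1.311
scene a [284. 145.] 24 r 0.0204 angle cw 1.348
scene c [209. 189.] 27 r 0.0202 angle cw 1.269
scene d [261. 205.] 28 r 0.0193 angle cw 0.845
axes now shift [-1.1759 -0.2062  0.0041]
axes after turn shift [-1.1712 -0.2313  0.0041]
turn units -0.0136 mm [ 158.5 -178.6   -0.8] t 64.75 j6 -0.75
[-0.7  0.2  0.3]
```

View pics/y3_top.png

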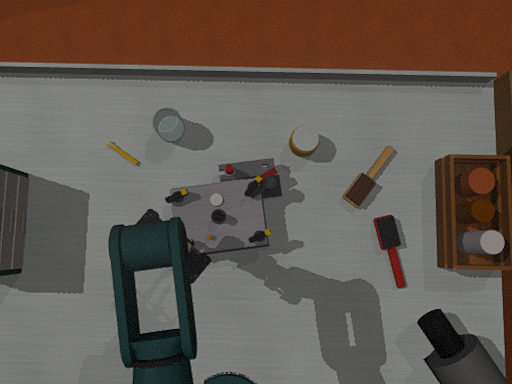

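```bash
python3 -m crank '[[-0.294,-0.0515,0,0],[-0.294,-0.0515,0,0],[-0.294,-0.0515,0,0],[-0.293,-0.0515,0,-0.01],[0,0,0,0],[0,0,0,0],[0,0,0,0],[0,0,0,0],[0,0,0,0],[0,0,0,0]]'; python3 kn.py d 0.8 .105;python3 -c "
from h import *
from yel import yel
p=robot.camera_params('wrist')
a,d=snap('wrist','w26');yel(a,p,'wrist')"
```

```text
time: 66.0
tool_pos: [0.6038, -0.053, 0.1611]
ee_rot: [3.141, 0.0, 2.487]
wrist_force: [-0.8, -0.6, -0.4]
width: 0.0236
axes now shift [-0.0023 -0.0025  0.2807]
axes after turn shift [-0.0023 -0.0025  0.2807]
turn units -0.0026 mm [  0.1  -0.7 -56.1] t 66.0 j6 -1.1
[-0.8 -0.6 -0.4]
wrist a [452.  35.] 523 r 0.0225 angle cw 1.332
wrist c [111. 120.] 401 r 0.02 angle cw 1.141
wrist d [257. 241.] 279 r 0.0201 angle cw 0.762
```

View pics/w26.png

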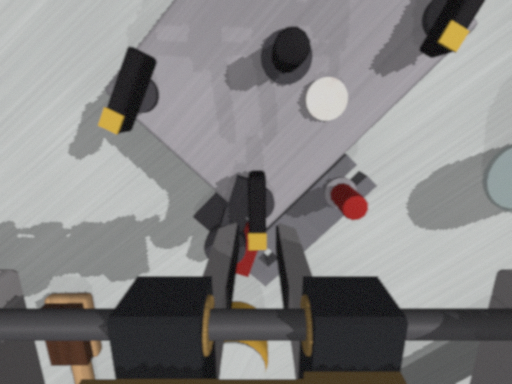

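```bash
python3 -m crank '[[-0.002,-0.002,0.1,0],[0,0,0.1,0],[0,0,0.05,0],[0,0,0.03,0],[0,0,0,0],[0,0,0,0],[0,0,0,0],[0,0,0,0],[0,0,0,0],[0,0,0,0]]'; python3 -m crank '[[0,0,0,0],[0,0,0,0],[0,0,0,0],[0,0,0,0],[0,0,0,0],[0,0,0.002,0.1],[0,0,0.002,0.1],[0,0,0.002,0.1],[0,0,0,0],[0,0,0,0]]' 1;python3 -m crank '[[0,0,0,0],[0,0,0,0],[0,0,0,0],[0,0,-0.1,0],[0,0,-0.2,0],[0,0,0,0],[0,0,0,0],[0,0,0,0],[0,0,0,0],[0,0,0,0]]' 0.5; python3 yel.py y4;python3 kn.py a 1.25 .16
```

```text
time: 67.3
tool_pos: [0.604, -0.054, 0.1049]
ee_rot: [-3.142, 0.0, 2.487]
wrist_force: [0.8, 0.4, 0.3]
width: 0.0232
time: 68.55
tool_pos: [0.6037, -0.054, 0.1039]
ee_rot: [-3.141, -0.0, 2.017]
wrist_force: [-0.4, 2.3, 1.5]
width: 0.0137
time: 69.8
tool_pos: [0.6037, -0.0539, 0.1629]
ee_rot: [-3.14, -0.001, 2.016]
wrist_force: [-1.2, 0.1, -0.6]
width: 0.0235
wrist c [ 95. 193.] 325 r 0.02 angle cw 1.097
wrist d [257. 239.] 302 r 0.0196 angle cw 1.247
top a [183. 192.] 29 r 0.021 angle cw 1.262
top b [189. 242.] 29 r 0.021 angle cw 1.27
scene a [284. 145.] 24 r 0.0209 angle cw 1.339
scene c [209. 189.] 27 r 0.0202 angle cw 1.269
scene d [257. 206.] 31 r 0.0205 angle cw 1.366
axes now shift [0.9581 0.2908 0.0173]
axes after turn shift [0.9503 0.3155 0.0173]
turn units -0.0165 mm [-30.  198.   -3.5] t 69.95 j6 -0.63
[-0.2 -0.   0.1]
```

View pics/y4_wrist.png

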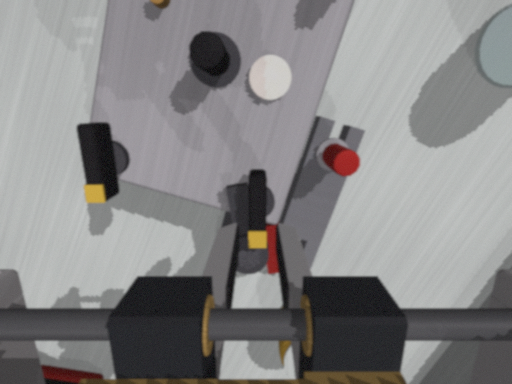

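```bash
python3 -m crank '[[0.2395,0.0727,0,0],[0.2395,0.0727,0,0],[0.2395,0.0727,0,0],[0.2395,0.0727,0,-0.015],[0,0,0,0],[0,0,0,0],[0,0,0,0],[0,0,0.1,0],[0,0,0,0],[0,0,0,0]]'; python3 kn.py a 1.25 .1;python3 -c "
from h import *
from yel import yel
p=robot.camera_params('wrist')
a,d=snap('wrist','w27');yel(a,p,'wrist')"
```

```text
time: 71.2
tool_pos: [0.5744, 0.1432, 0.1441]
ee_rot: [3.141, 0.0, 2.038]
wrist_force: [0.5, 0.2, 0.6]
width: 0.0234
axes now shift [ 0.0047 -0.      0.2204]
axes after turn shift [ 0.0047 -0.      0.2204]
turn units -0.0024 mm [ -0.4   0.8 -44.1] t 71.2 j6 -0.32
[0.5 0.2 0.6]
wrist b [ 80. 195.] 384 r 0.0199 angle cw 1.112
wrist a [256. 248.] 264 r 0.0193 angle cw 1.23
```

View pics/w27.png

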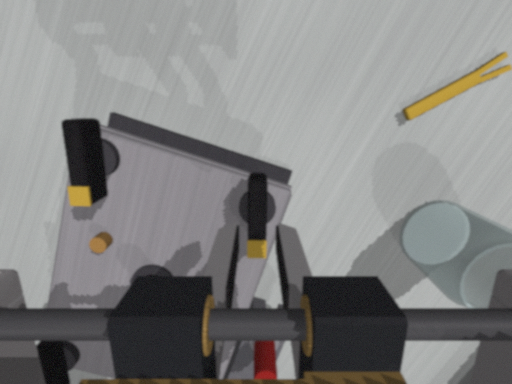

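```bash
python3 -m crank '[[0.004,0,0.1,0],[0,0,0.08,0],[0,0,0.04,0],[0,0,0,0],[0,0,0,0],[0,0,0,0],[0,0,0,0],[0,0,0,0],[0,0,0,0],[0,0,0,0]]'; python3 -m crank '[[0,0,0,0],[0,0,0,0],[0,0,0,0],[0,0,0.002,0.11],[0,0,0.002,0.11],[0,0,0.002,0.11],[0,0,0.002,0.11],[0,0,0.002,0.11],[0,0,0.002,0.11],[0,0,0.002,0.11]]' 1;python3 kn.py a 2.5 .1; python3 -c "
from h import *
print(robot.get_obs()['wrist_torque'])"
```

```text
time: 72.5
tool_pos: [0.5737, 0.1447, 0.0997]
ee_rot: [-3.142, 0.0, 2.039]
wrist_force: [-0.2, 0.5, 0.5]
width: 0.0235
time: 73.75
tool_pos: [0.573, 0.1448, 0.0972]
ee_rot: [-3.141, 0.001, 0.825]
wrist_force: [-2.4, -0.2, 2.4]
width: 0.0138
axes now shift [ 0.0008  0.0059 -0.0138]
axes after turn shift [ 0.001   0.0059 -0.0138]
turn units 0.0213 mm [ 1.  -0.7  2.8] t 73.75 j6 0.9
[-2.4 -0.2  2.4]
[-0.09834473  0.47083192  0.27816407]
```

```bash
python3 -m crank '[[0,0,0,0.025],[0,0,0,0],[0,0,0,0],[0,0,0,0],[0,0,0,0],[0,0,0,0],[0,0,0,0],[0,0,0,0],[0,0,0,0],[0,0,0,0]]'; python3 -m crank '[[0,0,0,0],[0,0,0,0],[0,0,0,0],[0,0,-0.1,0],[0,0,-0.2,0],[0,0,0,-0.116],[0,0,0,-0.116],[0,0,0,-0.116],[0,0,0,-0.116],[0,0,0,-0.116]]' 0.5; python3 yel.py y5;python3 kn.py c 1.4 .15
```

```text
time: 75.0
tool_pos: [0.5731, 0.1448, 0.097]
ee_rot: [-3.141, 0.001, 0.791]
wrist_force: [-4.5, -0.2, 4.4]
width: 0.0139
time: 76.25
tool_pos: [0.574, 0.1447, 0.1567]
ee_rot: [3.141, 0.0, 1.707]
wrist_force: [-0.1, 0.7, -1.0]
width: 0.0236
wrist a [241. 231.] 61 r 0.0145 angle cw 2.43
wrist b [ 95. 244.] 286 r 0.0195 angle cw 1.202
top d [261. 183.] 30 r 0.0205 angle cw 1.407
top a [183. 202.] 10 r 0.0254 angle cw 2.461
top c [267. 232.] 21 r 0.0202 angle cw 1.255
top b [190. 243.] 29 r 0.0209 angle cw 1.426
scene b [239. 132.] 20 r 0.0221 angle cw 1.435
scene a [277. 141.] 20 r 0.0238 angle cw 2.444
scene c [209. 189.] 26 r 0.0203 angle cw 1.282
scene d [256. 206.] 32 r 0.0209 angle cw 1.488
axes now shift [-1.0175 -0.6274  0.0335]
axes after turn shift [-0.8781 -0.8111  0.0335]
turn units -0.123 mm [ -98.6 -217.8   -6.7] t 76.4 j6 0.02
[ 0.2 -0.2  0.6]
```

View pics/y5_top.png

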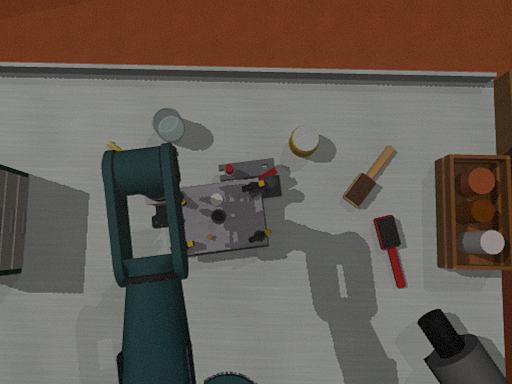

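```bash
python3 -m crank '[[-0.2544,-0.157,0,0],[-0.2544,-0.157,0,0],[-0.2544,-0.157,0,0],[-0.2544,-0.157,0,0],[0,0,0,-0.103],[0,0,0,-0.103],[0,0,0.03,0],[0,0,0,0],[0,0,0,0],[0,0,0,0]]'; python3 kn.py c 1.26 .1;python3 -c "
from h import *
from yel import yel
p=robot.camera_params('wrist')
a,d=snap('wrist','w28');yel(a,p,'wrist')"
```

```text
time: 77.65
tool_pos: [0.4758, -0.0733, 0.1509]
ee_rot: [3.142, 0.0, 2.025]
wrist_force: [-0.5, 0.1, 1.0]
width: 0.0235
axes now shift [ 0.0017 -0.0019  0.2544]
axes after turn shift [ 0.0017 -0.0019  0.2544]
turn units -0.0045 mm [ -0.5   0.1 -50.9] t 77.65 j6 -0.72
[-0.5  0.1  1. ]
wrist a [511.   2.] 6 r 0.0326 angle cw 2.47
wrist c [257. 245.] 254 r 0.0193 angle cw 1.212
wrist d [408. 289.] 295 r 0.0185 angle cw 1.551
```

View pics/w28.png

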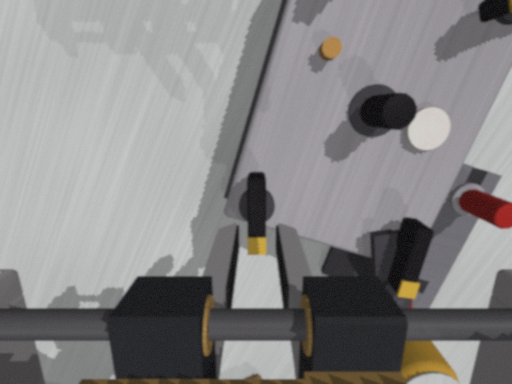

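```bash
python3 -m crank '[[0.001,-0.001,0.1,0],[0,0,0.1,0],[0,0,0.053,0],[0,0,0,0],[0,0,0,0],[0,0,0,0],[0,0,0,0],[0,0,0,0],[0,0,0,0],[0,0,0,0]]'; python3 -m crank '[[0,0,0,0],[0,0,0,0],[0,0,0,0],[0,0,0.002,0.113],[0,0,0.002,0.113],[0,0,0.002,0.113],[0,0,0.002,0.113],[0,0,0.002,0.113],[0,0,0.002,0.113],[0,0,0.002,0.113]]' 1;python3 kn.py c 2.5 .1; python3 -m crank '[[0,0,0,0.01],[0,0,0,0],[0,0,0,0],[0,0,0,0],[0,0,0,0],[0,0,0,0],[0,0,0,0],[0,0,0,0],[0,0,0,0],[0,0,0,0]]'; python3 -m crank '[[0,0,0,0],[0,0,0,0],[0,0,0,0],[0,0,-0.1,0],[0,0,-0.2,0],[0,0,0,-0.1],[0,0,0,-0.1],[0,0,0,0],[0,0,0,0],[0,0,0,0]]' 0.5; python3 yel.py y6;python3 kn.py b 2.0 .15
```

```text
time: 78.95
tool_pos: [0.4754, -0.0734, 0.1003]
ee_rot: [-3.142, 0.0, 2.025]
wrist_force: [0.1, -0.1, -0.4]
width: 0.0233
time: 80.2
tool_pos: [0.4736, -0.0731, 0.0972]
ee_rot: [-3.138, 0.003, 0.777]
wrist_force: [-4.6, 0.7, 2.2]
width: 0.0137
axes now shift [ 0.0059  0.0057 -0.014 ]
axes after turn shift [ 0.0058  0.0058 -0.014 ]
turn units -0.009 mm [1.6 0.  2.8] t 80.2 j6 0.52
[-4.6  0.7  2.2]
time: 81.45
tool_pos: [0.4736, -0.0731, 0.0971]
ee_rot: [-3.138, 0.003, 0.77]
wrist_force: [-4.9, 0.4, 3.5]
width: 0.0137
time: 82.7
tool_pos: [0.4754, -0.0733, 0.1573]
ee_rot: [-3.141, 0.0, 1.08]
wrist_force: [-0.2, -0.2, 0.6]
width: 0.0233
wrist b [75. 11.] 520 r 0.0236 angle cw 1.901
wrist d [406. 141.] 425 r 0.02 angle cw 2.178
wrist c [247. 239.] 266 r 0.0176 angle cw 2.587
top d [261. 188.] 26 r 0.0215 angle cw 2.084
top a [182. 201.] 26 r 0.0221 angle cw 2.531
top b [190. 248.] 28 r 0.0213 angle cw 2.051
scene b [235. 130.] 21 r 0.0231 angle cw 1.991
scene a [277. 141.] 20 r 0.0238 angle cw 2.444
scene c [202. 184.] 23 r 0.0212 angle cw 2.454
scene d [251. 204.] 30 r 0.0219 angle cw 2.08
axes now shift [ 0.8027 -0.5982  0.0369]
axes after turn shift [ 0.9102 -0.4167  0.0369]
turn units -0.1344 mm [-29.9 198.   -7.4] t 82.85 j6 0.22
[ 0.1 -0.3 -0.6]
```

View pics/y6_wrist.png

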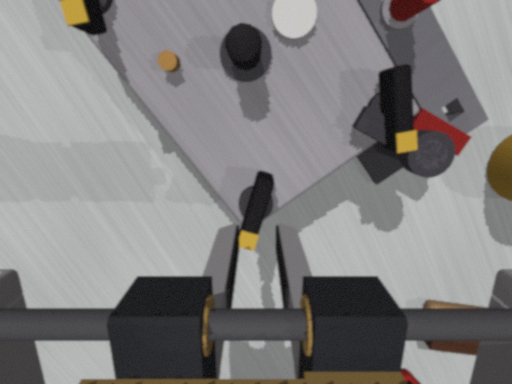

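```bash
python3 -m crank '[[0.2007,-0.1496,0,0],[0.2007,-0.1496,0,0],[0.2007,-0.1496,0,0],[0.2007,-0.1496,0,0],[0,0,0,-0.07],[0,0,0,-0.07],[0,0,0.03,0],[0,0,0,0],[0,0,0,0],[0,0,0,0]]'; python3 kn.py b 2.0 .098;python3 -c "
from h import *
from yel import yel
p=robot.camera_params('wrist')
a,d=snap('wrist','w29');yel(a,p,'wrist')"
```

```text
time: 84.1
tool_pos: [0.4454, 0.1245, 0.1515]
ee_rot: [3.141, 0.0, 1.3]
wrist_force: [-0.3, 0.0, 0.2]
width: 0.0233
axes now shift [ 7.000e-04 -2.000e-04  2.677e-01]
axes after turn shift [ 7.000e-04 -2.000e-04  2.677e-01]
turn units 0.0054 mm [ -0.    0.2 -53.5] t 84.1 j6 0.42
[-0.3  0.   0.2]
wrist a [406. 172.] 382 r 0.0216 angle cw 2.695
wrist b [254. 244.] 272 r 0.0178 angle cw 2.043
```

View pics/w29.png

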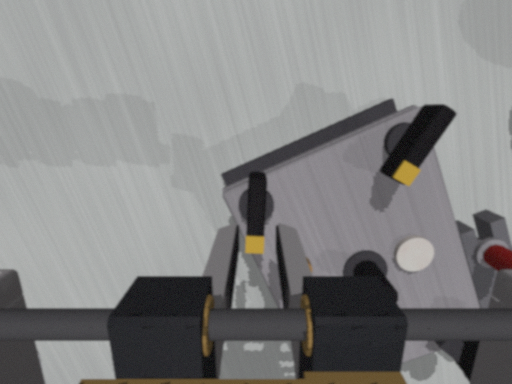

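```bash
python3 -m crank '[[0,0,0.1,0.01],[0,0,0.1,0],[0,0,0.066,0],[0,0,0,0],[0,0,0,0],[0,0,0,0],[0,0,0,0],[0,0,0,0],[0,0,0,0],[0,0,0,0]]'; python3 -m crank '[[0,0,0,0],[0,0,0,0],[0,0,0,0],[0,0,0,0],[0,0,0.002,0.08],[0,0,0.002,0.08],[0,0,0.002,0.08],[0,0,0.002,0.08],[0,0,0,0.01],[0,0,0,0]]' 1;python3 kn.py b 2.5 .1; python3 -m crank '[[0,0,0,0],[0,0,0,0],[0,0,0,0],[0,0,-0.1,0],[0,0,-0.2,0],[0,0,0,-0.1],[0,0,0,-0.1],[0,0,0,0],[0,0,0,0],[0,0,0,0]]' 0.5; python3 yel.py y7;python3 kn.py d 2.1 .15
```

```text
time: 85.4
tool_pos: [0.4453, 0.1247, 0.0983]
ee_rot: [3.142, 0.0, 1.285]
wrist_force: [1.2, -0.2, 0.2]
width: 0.0235
time: 86.65
tool_pos: [0.4443, 0.1251, 0.0972]
ee_rot: [-3.14, 0.001, 0.769]
wrist_force: [-5.5, 1.6, 5.1]
width: 0.0136
axes now shift [ 0.0024  0.0055 -0.014 ]
axes after turn shift [ 0.0023  0.0056 -0.014 ]
turn units -0.0145 mm [ 1.1 -0.5  2.8] t 86.65 j6 0.95
[-5.5  1.6  5.1]
time: 87.9
tool_pos: [0.4453, 0.1246, 0.1565]
ee_rot: [-3.141, 0.0, 1.08]
wrist_force: [-0.3, 0.2, 0.2]
width: 0.0234
wrist a [392. 140.] 391 r 0.0213 angle cw 2.682
wrist b [247. 239.] 275 r 0.0171 angle cw 2.594
top d [261. 188.] 27 r 0.0212 angle cw 2.089
top a [182. 201.] 26 r 0.0221 angle cw 2.531
top b [190. 251.] 6 r 0.0251 angle cw 2.313
scene b [233. 128.] 18 r 0.0232 angle cw 2.38
scene a [277. 141.] 19 r 0.0239 angle cw 2.429
scene c [202. 184.] 21 r 0.0211 angle cw 2.454
scene d [251. 204.] 31 r 0.022 angle cw 2.089
axes now shift [-0.4132  1.1192  0.0329]
axes after turn shift [-0.5348  1.0665  0.0329]
turn units -0.0708 mm [ 158.5 -178.3   -6.6] t 88.05 j6 0.64
[0.3 0.3 0.1]
```

View pics/y7_wrist.png

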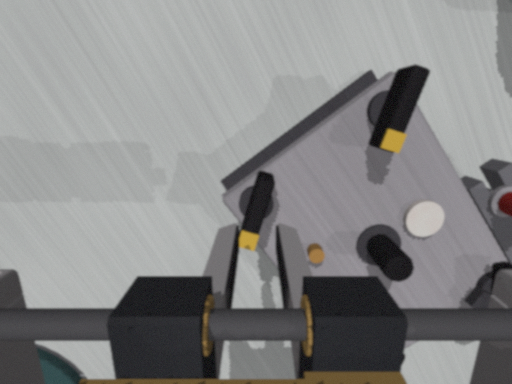

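```bash
python3 -m crank '[[-0.1033,0.28,0,0],[-0.1033,0.28,0,0],[-0.1033,0.28,0,0],[-0.1033,0.28,0,0],[0,0,0,-0.07],[0,0,0.03,0],[0,0,0,0],[0,0,0,0],[0,0,0,0],[0,0,0,0]]'; python3 kn.py d 2.08 .105;python3 -c "
from h import *
from yel import yel
p=robot.camera_params('wrist')
a,d=snap('wrist','w30');yel(a,p,'wrist')"
```

```text
time: 89.3
tool_pos: [0.6041, -0.0533, 0.1511]
ee_rot: [3.141, -0.0, 1.191]
wrist_force: [0.4, -0.8, -0.6]
width: 0.0231
axes now shift [-0.0022 -0.0005  0.2305]
axes after turn shift [-0.0022 -0.0005  0.2305]
turn units -0.0129 mm [ -0.3  -0.4 -46.1] t 89.3 j6 0.2
[ 0.4 -0.8 -0.6]
wrist d [258. 245.] 290 r 0.0177 angle cw 2.006
```

View pics/w30.png

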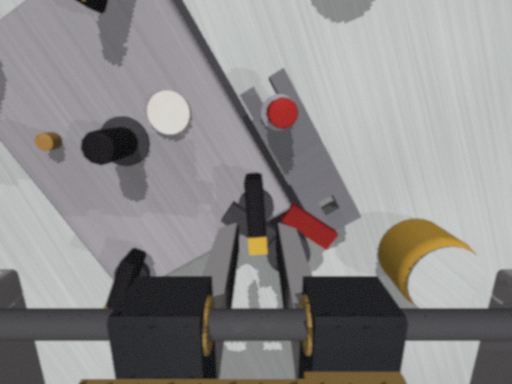

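```bash
python3 -m crank '[[-0.002,0,0.1,-0.02],[0,0,0.08,0],[0,0,0.05,0],[0,0,0,0],[0,0,0,0],[0,0,0,0],[0,0,0,0],[0,0,0,0],[0,0,0,0],[0,0,0,0]]'; python3 -m crank '[[0,0,0,0],[0,0,0,0],[0,0,0,0],[0,0,0,0],[0,0,0.002,0.075],[0,0,0.002,0.075],[0,0,0.002,0.075],[0,0,0.002,0.075],[0,0,0,0.005],[0,0,0,0]]' 1;python3 kn.py d 2.5 .1; python3 -c "
from h import *
print(robot.get_obs()['wrist_torque'])"
```

```text
time: 90.6
tool_pos: [0.6039, -0.054, 0.1047]
ee_rot: [3.142, 0.0, 1.222]
wrist_force: [-0.0, 0.2, 0.3]
width: 0.0236
time: 91.85
tool_pos: [0.6027, -0.0534, 0.1036]
ee_rot: [-3.139, 0.001, 0.744]
wrist_force: [-7.3, 1.8, 4.4]
width: 0.0134
axes now shift [0.0032 0.0048 0.0182]
axes after turn shift [0.003  0.0049 0.0182]
turn units -0.0301 mm [ 1.1 -0.3 -3.6] t 91.85 j6 0.64
[-7.3  1.8  4.4]
[0.40300451 1.28472248 0.35827423]
```

```bash
python3 -m crank '[[0,0,0,0],[0,0,0,0],[0,0,0,0],[0,0,-0.1,0],[0,0,-0.2,0],[0,0,-0.3,0],[0,0,0,0],[0,0,0,0],[0,0,0,0],[0,0,0,0]]' 0.5; python3 -m crank '[[-0.25,0,0,0],[-0.25,0,0,0],[-0.25,0,0,0],[-0.2,0.2,0,0],[-0.2,0.2,0,0],[-0.2,0.2,0,0],[0,0,0,0],[0,0,0,0],[0,0,0,0],[0,0,0,0]]'; python3 yel.py y8; python3 -c "
from h import *
go(S(0,0,.3))
a,d=robot.snapshot('top');C=inv(cloud('top',d))
m=(abs(C[...,0])<.085)&(abs(C[...,1])<.115)&(C[...,2]>.06)&(C[...,2]<.085);P=C[m]
A=np.c_[P[:,:2],np.ones(len(P))];print('cover plane',np.linalg.lstsq(A,P[:,2],rcond=None)[0])
hsv=cv2.cvtColor(a,cv2.COLOR_RGB2HSV)
r=(((hsv[...,0]<6)|(hsv[...,0]>174))&(hsv[...,1]>150)&(hsv[...,2]>80)).astype(np.uint8)
n,l,s,c=cv2.connectedComponentsWithStats(r)
for i in range(1,n):
    if 15<s[i,4]<100: print('red',c[i],s[i,4],inv(ray('top',*c[i],.1)),np.percentile(C[l==i][:,2],90))
show('top','y8_top',(150,120,310,270),5)
show('scene','y8_scene',(180,110,320,260),5)
"
```

```text
time: 93.1
tool_pos: [0.6032, -0.0539, 0.2209]
ee_rot: [-3.139, 0.002, 0.743]
wrist_force: [-0.7, -0.5, 0.1]
width: 0.0234
time: 94.35
tool_pos: [0.4868, -0.3238, 0.2234]
ee_rot: [3.141, -0.0, 0.745]
wrist_force: [0.2, 1.0, -0.5]
width: 0.0235
wrist c [32. 35.] 302 r 0.023 angle cw 2.308
top d [259. 192.] 25 r 0.0217 angle cw 2.578
top a [182. 201.] 26 r 0.0221 angle cw 2.531
top c [266. 242.] 24 r 0.021 angle cw 2.529
top b [188. 252.] 31 r 0.0223 angle cw 2.51
scene b [233. 128.] 19 r 0.0229 angle cw 2.409
scene a [277. 141.] 20 r 0.0239 angle cw 2.415
scene c [202. 184.] 22 r 0.0213 angle cw 2.439
scene d [249. 201.] 29 r 0.0223 angle cw 2.513
axes now shift [ 1.3529 -1.191  -0.3828]
axes after turn shift [ 1.3529 -1.191  -0.3828]
turn units -0.0 mm [ 37.6 358.5  76.6] t 94.5 j6 0.14
cover plane [0.00266715 0.00025257 0.07495946]
red [228.80952381 167.92857143] 42 [ 0.12095534 -0.0417201   0.1       ] 0.1088468712864151
red [268.09782609 173.34782609] 92 [ 0.09351579 -0.14196311  0.1       ] 0.07551167265935252
```

View pics/y8_top_z.png

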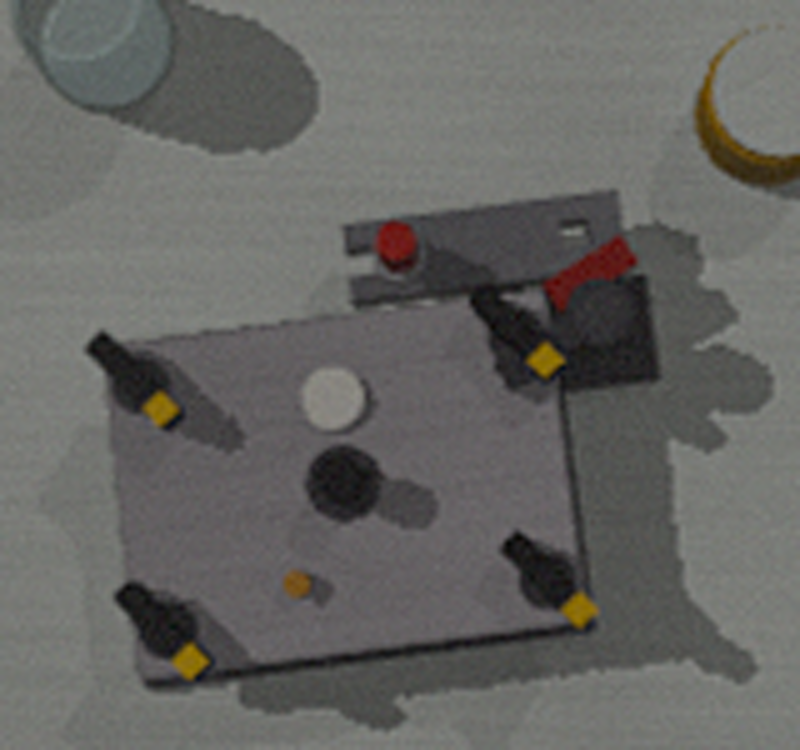

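View pics/y8_scene_z.png

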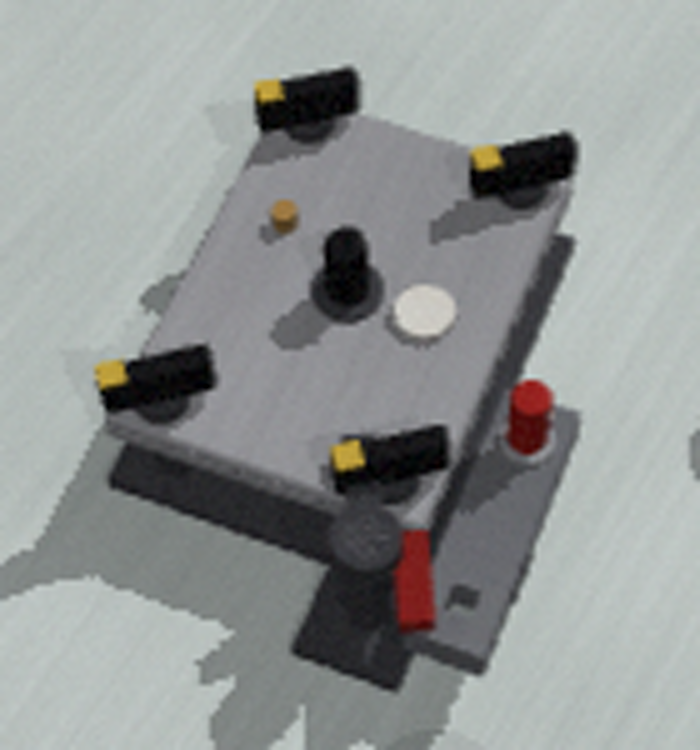

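```bash
python3 -c "
from bench import robot
print(robot.close_job())"
```

```text
the job is handed in; nothing more can be done
None
```

The job is handed in at about 94.5 s of the 192 s allowed, and my last checks agreed with the task. No verdict was reported.

**Pin:** I moved it from its bore to the side notch and pushed it against the closed end. The last images show it upright, about 1 mm from the notch point, with its collar down.

**Tools:** Three were on the bench: stripping knife, flea comb and rake. All three were laid flat inside the chamber.

**Cover and knobs:** The cover went to its stop. I screwed the knobs a, c, b, d to about 1.25 rad, then tight in the same order. The last images put all four at about 2.4–2.6 rad, and the cover looks level (slope about 0.003).

**What did not go to plan:**
- **Knife shifted:** it was knocked about 1.5 cm towards the +y wall after I laid it down. My last look showed it flat and about 12 mm inside the limit, so I left it. The tools could not be seen again once the cover was shut.
- **Knobs b and d moved on their own:** they reached about 0.8 rad while a and c were being turned, and about 2.1 rad in the second pass. I re-measured each one before gripping it. By my estimates no crosswise limit was crossed.

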